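# Load the polishing tub at the resin bench

### The job

Load the vibratory polisher: first pour all the ceramic cones off the scoop tray into the empty tub, then lower every resin orb into the tub gently onto the bed of cones, neither dropping it in nor pressing it hard, and only once all are in push the switch lever over to on. Park the empty tray upright on its rubber mat again, and leave the bottle, jar and cup alone.

Things in the scene. Friction and masses are not known exactly. Their poses are not given: they have to be found in the camera images.
- tub: Fixed grey round open tub of a polisher. Outside 230 mm across at the rim, 196 at the foot; rim 90 mm above the table, wall 6 mm, inner floor 10 mm above the table; clear mouth 218 mm across, floor 184. Origin: centre of the underside. A dark block 100 x 70 x 30 mm at its +y side (centre 145 mm from the axis) carries the switch.
- switch (a joint): The polisher's switch, a toggle lever on the block beside the tub: 0 rad = off, leaning to the tub's -x; 1.0 rad = fully on, leaning to the tub's +x. Stays where it is left. Counts as on above 0.75.
- switch_tip (a point): Tip of the black switch lever (lever about 70 mm long); it moves about 65 mm along the tub's +x axis, up and over, as the switch goes from off to on.
- mat: Fixed flat black rubber mat 190 x 160 x 4 mm, the parking place of the tray. Origin: centre of the underside.
- tray: Loose aluminium scoop tray, 150 (x) x 120 mm (y), floor 4 mm, walls 25 mm high at both sides and the back (-x); the front edge (x = +75 mm) is open for pouring. Origin: centre of the underside. Handle: upright wooden plate at the back, 12 mm thick (x), 50 mm wide (y), centred at x = -68 mm, y = 0, top 85 mm above the underside. 0.22 kg. Starts on the mat with the cones on it.
- cone0: White ceramic tumbling cone (one of six alike), 24 mm wide at the base, 8 mm at the top, 16 mm high; origin at the centre of its base, z towards its top. Starts on the tray.
- cone1: White ceramic tumbling cone (one of six alike), 24 mm wide at the base, 8 mm at the top, 16 mm high; origin at the centre of its base, z towards its top. Starts on the tray.
- cone2: White ceramic tumbling cone (one of six alike), 24 mm wide at the base, 8 mm at the top, 16 mm high; origin at the centre of its base, z towards its top. Starts on the tray.
- cone3: White ceramic tumbling cone (one of six alike), 24 mm wide at the base, 8 mm at the top, 16 mm high; origin at the centre of its base, z towards its top. Starts on the tray.
- cone4: White ceramic tumbling cone (one of six alike), 24 mm wide at the base, 8 mm at the top, 16 mm high; origin at the centre of its base, z towards its top. Starts on the tray.
- cone5: White ceramic tumbling cone (one of six alike), 24 mm wide at the base, 8 mm at the top, 16 mm high; origin at the centre of its base, z towards its top. Starts on the tray.
- orb0: Cast resin orb (three to five alike are present), a 48 mm ball with a flat foot 27 mm wide, 44 mm high in all; origin at the ball's centre, 20 mm above the foot. Stands on the sheet between the tray and the tub. About 70 g; chips if dropped.
- orb1: Cast resin orb (three to five alike are present), a 48 mm ball with a flat foot 27 mm wide, 44 mm high in all; origin at the ball's centre, 20 mm above the foot. Stands on the sheet between the tray and the tub. About 70 g; chips if dropped.
- orb2: Cast resin orb (three to five alike are present), a 48 mm ball with a flat foot 27 mm wide, 44 mm high in all; origin at the ball's centre, 20 mm above the foot. Stands on the sheet between the tray and the tub. About 70 g; chips if dropped.
- orb3: Cast resin orb (three to five alike are present), a 48 mm ball with a flat foot 27 mm wide, 44 mm high in all; origin at the ball's centre, 20 mm above the foot. Stands on the sheet between the tray and the tub. About 70 g; chips if dropped.
- orb4: Cast resin orb (three to five alike are present), a 48 mm ball with a flat foot 27 mm wide, 44 mm high in all; origin at the ball's centre, 20 mm above the foot. Stands on the sheet between the tray and the tub. About 70 g; chips if dropped.
- bottle: White bottle, 60 mm wide, 150 mm high, a bystander; origin at the centre of its underside.
- jar: Red jar, 80 mm wide, 55 mm high, a bystander; origin at the centre of its underside.
- cup: Clear cup, 64 mm wide, 70 mm high, a bystander; origin at the centre of its underside.

How it is judged (in metres and radians):
On the way, in this order (a step that is already met when the one before it is completed fails the run):
1. All six cones are in the tub while no orb is in it and the switch is off (horizontal distance between each of cone0, cone1, cone2, cone3, cone4, cone5 and tub below 0.105 m and z of each of cone0, cone1, cone2, cone3, cone4, cone5 in the frame of tub below 0.085 m and not (horizontal distance between orb0 and tub below 0.105 m and z of orb0 in the frame of tub below 0.085 m) and not (horizontal distance between orb1 and tub below 0.105 m and z of orb1 in the frame of tub below 0.085 m) and not (horizontal distance between orb2 and tub below 0.105 m and z of orb2 in the frame of tub below 0.085 m) and not (horizontal distance between orb3 and tub below 0.105 m and z of orb3 in the frame of tub below 0.085 m) and not (horizontal distance between orb4 and tub below 0.105 m and z of orb4 in the frame of tub below 0.085 m) and value of joint switch below 0.4 rad), for 0.2 s.
2. Every orb present is in the tub with the cones, with the switch still off (horizontal distance between each of cone0, cone1, cone2, cone3, cone4, cone5, orb0, orb1, orb2, orb3, orb4 and tub below 0.105 m and z of each of cone0, cone1, cone2, cone3, cone4, cone5, orb0, orb1, orb2, orb3, orb4 in the frame of tub below 0.085 m and value of joint switch below 0.4 rad), for 0.2 s.
3. The switch is on (value of joint switch above 0.75 rad), for 0.2 s.
At the end, for the whole second after the job is handed in: All six cones and every orb present lie in the tub below its rim (origin at least 5 mm below the rim and within 105 mm of the tub's axis), the orbs at rest; the switch is past 0.75 rad; the tray stands upright (within 0.1 rad) and still on the mat, its centre within 45 mm of the mat's centre (horizontal distance between each of cone0, cone1, cone2, cone3, cone4, cone5, orb0, orb1, orb2, orb3, orb4 and tub below 0.105 m and z of each of cone0, cone1, cone2, cone3, cone4, cone5, orb0, orb1, orb2, orb3, orb4 in the frame of tub below 0.085 m and linear speed of each of orb0, orb1, orb2, orb3, orb4, tray below 0.05 m/s and value of joint switch above 0.75 rad and horizontal distance between tray and mat below 0.045 m and z of tray in the frame of mat below 0.012 m and angle between tray's own z axis and vertical below 0.1 rad); the robot touches nothing.
It fails at once if An orb falls into the tub (faster than 1.0 m/s, a free fall of about 50 mm) ((horizontal distance between orb0 and tub below 0.11 m and z of orb0 in the frame of tub below 0.13 m and linear speed of orb0 above 1 m/s) or (horizontal distance between orb1 and tub below 0.11 m and z of orb1 in the frame of tub below 0.13 m and linear speed of orb1 above 1 m/s) or (horizontal distance between orb2 and tub below 0.11 m and z of orb2 in the frame of tub below 0.13 m and linear speed of orb2 above 1 m/s) or (horizontal distance between orb3 and tub below 0.11 m and z of orb3 in the frame of tub below 0.13 m and linear speed of orb3 above 1 m/s) or (horizontal distance between orb4 and tub below 0.11 m and z of orb4 in the frame of tub below 0.13 m and linear speed of orb4 above 1 m/s)).
It fails at once if An orb is pressed or knocked against the tub with more than 40 N (contact force between any of orb0, orb1, orb2, orb3, orb4 and tub above 40 N).
It fails at once if The bottle, jar or cup is moved more than 30 mm (distance of any of bottle, jar, cup from where it was at the start of the episode above 0.03 m).
Of orb0, orb1, orb2, orb3, orb4 only 3 to 5 are there at a start; the rules pass over those that are not, and their reading is None.
At some moment in a run one of orb0, orb1, orb2, orb3, orb4 may be knocked a few centimetres aside while the robot is not near it.
It also fails if it takes over 210 s, if anything falls off the work surface, if the arm or the gripper's body presses on something with over 40 N, if the wrist force passes 120 N, or if a joint passes its speed limit or range.

### The arm

A 6-joint arm with a two-finger parallel gripper is mounted at the origin on the work surface. World frame = base frame: x ahead of the robot, y to its left, z up, the work surface at z = 0. Lengths are in m, angles in degrees, forces in N, time in s.
With the tool pointing down it reaches from about 0.4 to 0.825 m from the base axis. Payload 7 kg.
Tool frame: the origin (TCP) lies at the centre of the arm's flange, where the gripper is bolted on; the fingertips stand 178 mm ahead of it and the grasp point (between the pads) lies 159 mm ahead of it; z points along the fingers, y is the line along which they close (so a half turn about z gives the same grasp; the last joint's range is limited). The gripper opens to 88 mm and grips with 3 to 60 N. Pads are 19 mm wide; open, the fingers measure 130 mm over their backs; the gripper's body (78 mm by 193 mm) begins 47 mm behind the grasp point.
Start: joints at [16.507, 20.546, 0.682, 0, -70.136, -16.507], TCP at [0.675, -0, 0.405] pointing down, gripper open.
Joint ranges: [-176.03, 176.03], [-82.01, 121.73], [-58.28, 71.71], [-173.87, 95.51], [-174.79, -0.11], [-173.66, 173.66]. Speed limits (degrees/s): [136.94, 136.94, 172.46, 180, 180, 180].

### API

Orientations are given as [roll, pitch, yaw] about the fixed x, y, z axes, in that order (R = Rz(yaw) Ry(pitch) Rx(roll)).
In Python, from plant import telemetry, snapshot, workorder, nets gives the robot as it stands.
- The arm moves only by the shell command python3 -m creep 'ROWS'. ROWS is JSON, a list that holds one entry, the list of rows, each a list of 5 numbers: the shift along the tool's x, y, z normalised to -1 to 1, where 1 is 0.2 m, then the turn about the tool's z normalised to -1 to 1, where 1 is pi/2 rad, then the opening, from 0 (shut) to 1 (fully open). In form: [[[x, y, z, spin, hand], ...]]. A call has 1 to 8 rows; each row shifts and turns the commanded pose from where the row before left it, along the tool's axes as they then stand; what a row does not reach is not made up. A row lasts 1/12 s, in which the tool goes at most 41.7 mm and 7.16 degrees, less where a joint would pass 70% of its speed; a pose out of reach is approached as far as the arm can. A call with a number of a shift or a turn outside -1 to 1 is refused whole. A call with a gripper value outside its range is refused whole. The fingers move at their own pace and stop on an object; the grip force is fixed at half the most. Time passes only in rows, so rows that do not move let the fingers close. It gives the time, the measured TCP pose, the force, the opening and the grip force at its end, in the units of the state.
- telemetry.get_obs(): the state, without advancing time (a new reading comes with each control period).
- snapshot(name): name is "scene" or "side" or "wrist"; returns a dict with "frame" (480x640x3 uint8, red, green, blue), "fx", "fy", "cx", "cy" (pixels), "rvec" (rotation vector, rad) and "tvec" (3), from world to camera coordinates, as OpenCV has them; the wrist camera has in their place "mount" (4x4, takes a point from camera to tool coordinates, whose origin is the TCP and whose axes are the flange's). Camera axes: x right, y down, z forward; pixel columns grow to the right and rows downward; lengths in m; the calibration is good to about 2 mm. A picture is of the moment at which its call begins: read the wrist's pose just before it. There is no depth.
- workorder.close_job(): hands the job in; it is judged then, once.
Trained networks look in a picture, given as the dict that the camera call returned (one of the last four; its "shot" number tells which), for a name from the list of things; names that differ only in an ending like _2 or _b are one class to them, and where a whole thing is asked for, a point or a joint stands for the part that bears it (a point fixed in the world has none). Each returns a list of dicts, best first, with "confidence" (0 to 1); they miss things now and then, are a little off and sometimes report something else, mostly with a low value. They report only what shows in the picture. A call takes as long as a camera call.
- nets.find_in(picture, query): "uv" ([column, row] in pixels, amid what is visible of it).
- nets.masks_of(picture, query): "region" (480x640 bool, what is visible of it) and "uv" ([column, row] in pixels, amid what is visible of it).
- nets.landmark_of(picture, query): "uv" ([column, row] in pixels: a listed point, or the origin of a listed thing).
The state is a dict: "clock": time; "joint_pos": joint angles; "qvel": joint speeds; "tau": joint torques, N m; "tool_pos": TCP position; "orientation": TCP orientation; "force": force on the tool from outside, world axes, zero at the start; "moment": the same for the moment, N m; "opening": finger opening in m; "gripper_force": force on a finger pad.
Only numpy, scipy, OpenCV 4.12 (cv2) and the standard library are available. Lean on these libraries where they do the work, as an engineer would, in place of code of your own. Each camera call takes 0.05 s, during which the arm holds its last target. There are 200 camera calls.

## Working session

There is one attempt and no reset: what is moved stays moved. The work goes in short steps, Python scripts to look and compute and a shell command to move; the robot and the scene stay as the last step left them, time stands still between calls to the robot, and variables do not carry over. Pictures are saved under pics/ and viewed, at most 14 in all, crops included, and the job is handed in when it is done.

```bash
ls; mkdir -p pics
cat > h.py <<'E'
import numpy as np, cv2, sys
from plant import telemetry, snapshot, workorder, nets
from scipy.spatial.transform import Rotation as Ro
def cam(name):
    o=telemetry.get_obs(); s=snapshot(name)
    if 'mount' in s:
        T=np.eye(4); T[:3,:3]=Ro.from_euler('xyz',o['orientation'],degrees=True).as_matrix(); T[:3,3]=o['tool_pos']
        s['Twc']=T@np.array(s['mount'])
    else:
        R=cv2.Rodrigues(np.array(s['rvec'],float))[0]; T=np.eye(4); T[:3,:3]=R.T; T[:3,3]=-R.T@np.array(s['tvec']).ravel(); s['Twc']=T
    return s
def ray(s,uv):
    d=s['Twc'][:3,:3]@np.array([(uv[0]-s['cx'])/s['fx'],(uv[1]-s['cy'])/s['fy'],1.]); return s['Twc'][:3,3],d
def atz(s,uv,z):
    c,d=ray(s,uv); return c+d*(z-c[2])/d[2]
def proj(s,p):
    q=np.linalg.inv(s['Twc'])@np.append(p,1); return np.array([s['fx']*q[0]/q[2]+s['cx'],s['fy']*q[1]/q[2]+s['cy']])
def tri(s1,u1,s2,u2):
    A=[];b=[]
    for s,u in((s1,u1),(s2,u2)):
        c,d=ray(s,u); d/=np.linalg.norm(d); P=np.eye(3)-np.outer(d,d); A.append(P); b.append(P@c)
    return np.linalg.solve(A[0]+A[1],b[0]+b[1])
def save(s,n): cv2.imwrite(f'pics/{n}.png',s['frame'][:,:,::-1])
E
python3 - <<'E'
from h import *
np.set_printoptions(precision=3,suppress=True)
print(telemetry.get_obs())
S={}
for n in('scene','side'):
    s=cam(n);S[n]=s;save(s,n+'0'); print(n,s['Twc'][:3,3])
    for q,z in(('tub',0),('mat',0),('tray',.004),('switch_tip',.1),('orb0',.02),('cone0',.008),('bottle',0),('jar',0),('cup',0)):
        for r in nets.landmark_of(s,q)[:7]: print(n,q,np.round(r['uv']),round(r['confidence'],2),atz(s,r['uv'],z)[:2])
E
```

```text
pics
{'clock': 0.0, 'joint_pos': array([ 16.507,  20.592,   0.633,  -0.019, -70.136, -16.508]), 'qvel': array([ 0.143, -0.02 ,  0.012, -0.036,  0.041, -0.094]), 'tau': array([ -0.001, -58.273,  29.306,   6.997,   0.007,  -0.   ]), 'tool_pos': array([0.675, 0.   , 0.404]), 'orientation': array([179.904,  -0.009, -90.007]), 'force': array([ 0.915, -1.3  , -0.141]), 'moment': array([-0.029, -0.011, -0.022]), 'gripper_force': 0.0, 'opening': 0.08783366686292746}
scene [ 1.677 -0.229  1.172]
scene tub [385. 211.] 0.92 [0.504 0.249]
scene tub [186. 253.] 0.7 [ 0.552 -0.348]
scene tub [200. 255.] 0.45 [ 0.568 -0.311]
scene mat [192. 251.] 0.59 [ 0.551 -0.331]
scene mat [198. 251.] 0.27 [ 0.553 -0.315]
scene mat [206. 260.] 0.19 [ 0.59  -0.294]
scene tray [192. 252.] 0.91 [ 0.557 -0.33 ]
scene tray [208. 245.] 0.58 [ 0.539 -0.284]
scene tray [297. 222.] 0.26 [ 0.503 -0.022]
scene tray [268. 272.] 0.22 [ 0.673 -0.135]
scene switch_tip [316. 247.] 0.68 [ 0.699 -0.008]
scene switch_tip [268. 243.] 0.68 [ 0.657 -0.127]
scene switch_tip [432. 169.] 0.42 [0.459 0.4  ]
scene orb0 [296. 224.] 0.77 [
[... 765 characters left out ...]
0.65 [0.485 0.416]
side orb0 [280. 293.] 0.91 [ 0.521 -0.034]
side orb0 [277. 331.] 0.74 [ 0.487 -0.132]
side orb0 [379. 309.] 0.71 [ 0.691 -0.138]
side orb0 [324. 268.] 0.69 [0.629 0.008]
side orb0 [407. 272.] 0.46 [ 0.789 -0.056]
side cone0 [374. 236.] 0.66 [0.778 0.09 ]
side cone0 [328. 418.] 0.65 [ 0.517 -0.331]
side cone0 [335. 388.] 0.55 [ 0.549 -0.277]
side cone0 [330. 408.] 0.54 [ 0.527 -0.312]
side cone0 [361. 400.] 0.51 [ 0.582 -0.315]
side cone0 [365. 386.] 0.46 [ 0.6  -0.29]
side bottle [436. 350.] 0.71 [ 0.758 -0.25 ]
side bottle [246. 221.] 0.5 [0.515 0.25 ]
side jar [409. 274.] 0.66 [ 0.802 -0.045]
side cup [326. 267.] 0.68 [0.64  0.033]
side cup [373. 236.] 0.58 [0.779 0.098]
```

View pics/scene0.png

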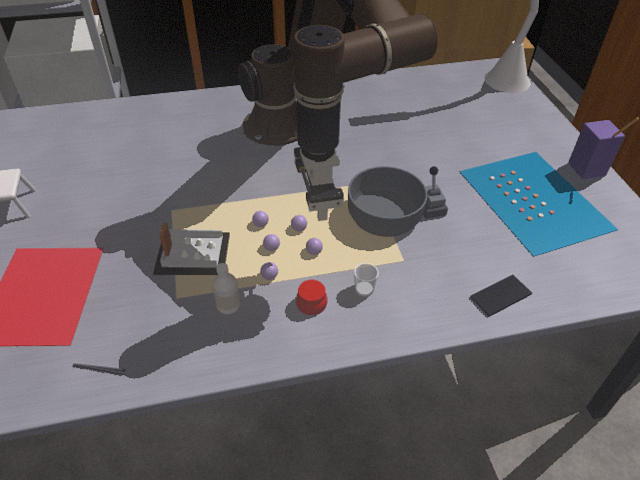

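View pics/side0.png

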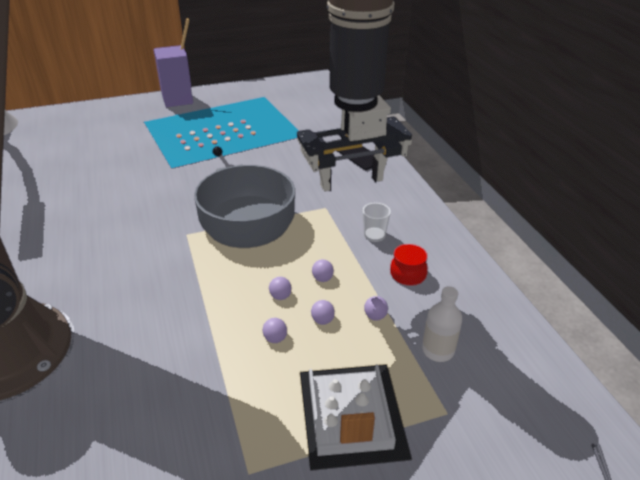

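```bash
python3 -m creep '[[[0.18,0.07,0,0,1],[0.18,0.07,0,0,1],[0.18,0.07,0,0,1],[0.18,0.07,0,0,1],[0.18,0.07,0,0,1],[0.18,0.07,0,0,1],[0.18,0.07,0,0,1],[0.18,0.07,0,0,1]]]'; python3 -m creep '[[[0,0,0,0,1],[0,0,0,0,1],[0,0,0,0,1]]]'
python3 - <<'E'
from h import *
np.set_printoptions(precision=3,suppress=True)
s=cam('wrist');save(s,'w1'); print(s['mount'],s['fx'],telemetry.get_obs()['tool_pos'])
for q,z in(('mat',0.004),('tray',.004),('orb0',.02),('cone0',.008)):
    for r in nets.landmark_of(s,q)[:7]: print(q,np.round(r['uv']),round(r['confidence'],2),atz(s,r['uv'],z)[:2])
E
```

```text
clock: 1.67
tool_pos: [0.562, -0.2896, 0.405]
orientation: [-180.0, -0.0, -90.0]
force: [0.7, -0.2, -0.4]
opening: 0.0875
gripper_force: 0.0
clock: 1.92
tool_pos: [0.5628, -0.2883, 0.4047]
orientation: [-180.0, 0.0, -90.1]
force: [-0.5, 0.3, -0.1]
opening: 0.0875
gripper_force: 0.0
[[ 0.    -0.956 -0.294  0.08 ]
 [ 1.     0.    -0.    -0.   ]
 [ 0.    -0.294  0.956  0.02 ]
 [ 0.     0.     0.     1.   ]] 380.46348150476933 [ 0.563 -0.288  0.405]
tray [346. 184.] 0.69 [ 0.532 -0.307]
tray [322. 162.] 0.59 [ 0.555 -0.328]
tray [296. 177.] 0.55 [ 0.581 -0.313]
tray [282. 199.] 0.44 [ 0.596 -0.291]
orb0 [293. 363.] 0.74 [ 0.587 -0.108]
cone0 [297. 175.] 0.92 [ 0.58  -0.316]
cone0 [311. 142.] 0.87 [ 0.567 -0.348]
cone0 [344. 186.] 0.79 [ 0.533 -0.306]
cone0 [328. 218.] 0.77 [ 0.55  -0.272]
cone0 [358. 154.] 0.72 [ 0.521 -0.336]
cone0 [278. 200.] 0.56 [ 0.6   -0.291]
```

View pics/w1.png

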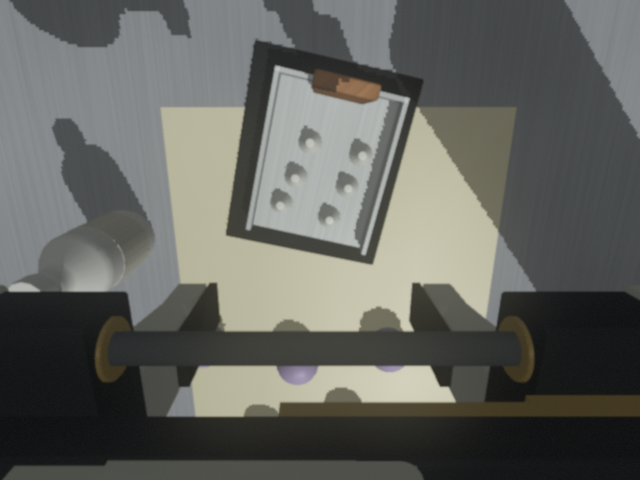

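Run:
```python
from h import *
np.set_printoptions(precision=4,suppress=True)
s=cam('wrist')
f=lambda L,z:np.array([atz(s,u,z)[:2] for u in L])
m=f([(257,41),(421,80),(373,264),(227,235)],.004);print('mat',m,m.mean(0),[np.linalg.norm(m[i]-m[i-1]) for i in range(4)])
for i,j in((0,1),(1,2),(3,2),(0,3)): print(np.degrees(np.arctan2(*(m[j]-m[i])[::-1])))
b=f([(275,67),(410,98)],.029);fr=f([(247,230),(363,255)],.029)
print('tray',b,fr,np.linalg.norm(b[1]-b[0]),np.linalg.norm(fr[1]-fr[0]),np.linalg.norm(b[0]-fr[0]))
for a,c in((b[0],b[1]),(fr[0],fr[1]),(b[0],fr[0]),(b[1],fr[1])): print(np.degrees(np.arctan2(*(c-a)[::-1])))
# handle mask
hsv=cv2.cvtColor(s['frame'],cv2.COLOR_RGB2HSV); k=(((hsv[...,0]<15)&(hsv[...,1]>110)&(hsv[...,2]>50)).astype(np.uint8)); k[130:]=0
n,l,st,ce=cv2.connectedComponentsWithStats(k); i=1+np.argmax(st[1:,4]); print(st[i],ce[i])
c=cv2.boxPoints(cv2.minAreaRect(np.argwhere(l==i)[:,::-1].astype(np.float32))); print(c, f(c,.089))
```

```text
mat [[ 0.616  -0.4348]
 [ 0.4649 -0.4024]
 [ 0.5008 -0.2192]
 [ 0.6552 -0.2514]] [ 0.5592 -0.327 ] [np.float64(0.18757362433089203), np.float64(0.15459069783615279), np.float64(0.1866173829871316), np.float64(0.15763015591529808)]
167.88313940579596
78.89822105774556
168.2412932591174
77.96550870745918
tray [[ 0.598  -0.4102]
 [ 0.4798 -0.3853]] [[ 0.6294 -0.2641]
 [ 0.5154 -0.2385]] 0.12073235193842656 0.11683537318675231 0.14942870236104905
168.1165510822968
167.34223742062534
77.87704667918744
76.39740080736752
[338  77  44  21 505] [360.5089  86.3426]
[[336.1269  87.9572]
 [340.2979  72.4648]
 [381.6469  83.5972]
 [377.4759  99.0897]] [[ 0.5482 -0.3889]
 [ 0.5454 -0.3993]
 [ 0.5153 -0.3919]
 [ 0.5178 -0.3814]]
```

```bash
python3 -m creep '[[[0,0,0,0.067,1],[0,0,0,0.067,1],[0.175,0,0,0,1],[0.175,0,0,0,1],[0.175,0,0,0,1],[0,0,0.1,0,1],[0,0,0.1,0,1],[0,0,0,0,1]]]'
python3 - <<'E'
from h import *
np.set_printoptions(precision=4,suppress=True)
o=telemetry.get_obs();print(o['tool_pos'],o['orientation'])
s=cam('wrist');save(s,'w2')
y=np.radians(-102);t=np.array([.5415,-.391])-o['tool_pos'][:2]
print('tool dx dy',t@[np.cos(y),np.sin(y)],t@[np.sin(y),-np.cos(y)])
E
```

```text
clock: 2.88
tool_pos: [0.5401, -0.3903, 0.3602]
orientation: [179.6, 0.1, -102.1]
force: [-0.2, 0.1, -2.1]
opening: 0.0877
gripper_force: 0.0
[ 0.5401 -0.3903  0.3602] [ 179.6495    0.132  -102.1245]
tool dx dy 0.00042384177669079756 -0.0015334539864124794
```

View pics/w2.png

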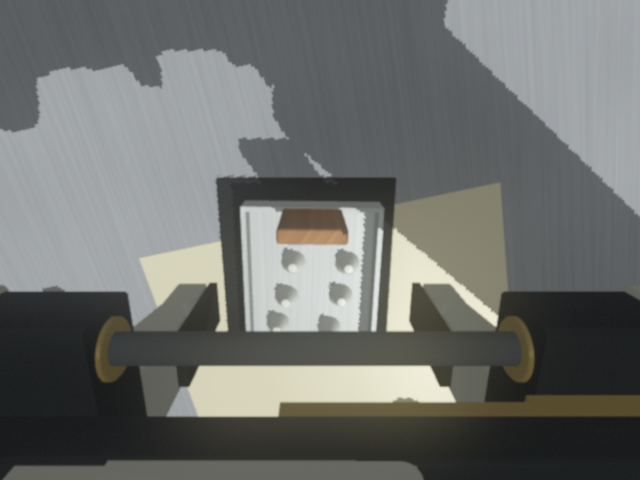

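Run:
```python
from h import *
np.set_printoptions(precision=4,suppress=True)
s=cam('wrist');o=telemetry.get_obs()
hsv=cv2.cvtColor(s['frame'],cv2.COLOR_RGB2HSV).astype(int); k=((hsv[...,0]<15)&(hsv[...,1]>80)&(hsv[...,2]>40)).astype(np.uint8); k[300:]=0;k[:150]=0
n,l,st,ce=cv2.connectedComponentsWithStats(k); i=1+np.argmax(st[1:,4]); print(st[i],s['cx'],s['cy'])
print([tuple(s['frame'][r,312]) for r in range(204,248,3)])
for r in(st[i][1],226,st[i][1]+st[i][3]-1):
    c=np.flatnonzero(l[r]==i);print(r,c.min(),c.max())
    for z in(.089,.03,.008):
        T=s['Twc'].copy();M=np.array(s['mount']);
        p=[np.linalg.inv(s['Twc']@np.linalg.inv(M))@np.append(atz(s,(u,r),z),1) for u in(c.min(),c.max())]
        print(z,p[0][:2],p[1][:2])
```

```text
[ 279  210   69   33 1013] 314.1668941290879 236.8513796564108
[(np.uint8(106), np.uint8(108), np.uint8(106)), (np.uint8(111), np.uint8(113), np.uint8(109)), (np.uint8(91), np.uint8(74), np.uint8(61)), (np.uint8(92), np.uint8(75), np.uint8(61)), (np.uint8(92), np.uint8(76), np.uint8(62)), (np.uint8(94), np.uint8(78), np.uint8(64)), (np.uint8(95), np.uint8(79), np.uint8(64)), (np.uint8(95), np.uint8(78), np.uint8(64)), (np.uint8(122), np.uint8(98), np.uint8(77)), (np.uint8(177), np.uint8(140), np.uint8(104)), (np.uint8(178), np.uint8(141), np.uint8(106)), (np.uint8(178), np.uint8(140), np.uint8(106)), (np.uint8(179), np.uint8(142), np.uint8(107)), (np.uint8(186), np.uint8(167), np.uint8(148)), (np.uint8(212), np.uint8(216), np.uint8(214))]
210 290 337
0.089 [ 0.0208 -0.0169] [0.0208 0.0152]
0.03 [ 0.0071 -0.0208] [0.0071 0.0188]
0.008 [ 0.002  -0.0222] [0.002  0.0202]
226 288 341
0.089 [ 0.0095 -0.0185] [0.0095 0.0181]
0.03 [-0.0068 -0.0227] [-0.0069  0.0225]
0.008 [-0.0129 -0.0243] [-0.013   0.0241]
242 299 345
0.089 [-0.0022 -0.0111] [-0.0022  0.0212]
0.03 [-0.0212 -0.0135] [-0.0212  0.0262]
0.008 [-0.0283 -0.0145] [-0.0283  0.0281]
```

```bash
python3 -m creep '[[[0.01,0,0.16,0,1],[0,0,0.16,0,1],[0,0,0.16,0,1],[0,0,0.16,0,1],[0,0,0,0,1],[0,0,0,0,1],[0,0,0,0,0],[0,0,0,0,0]]]'; python3 -m creep '[[[0,0,0,0,0],[0,0,0,0,0],[0,0,0,0,0],[0,0,0,0,0],[0,0,-0.02,0,0],[0,0,-0.02,0,0],[0,0,0,0,0],[0,0,0,0,0]]]'
python3 - <<'E'
from h import *
o=telemetry.get_obs();print(o['tool_pos'],o['force'],o['moment'],o['opening'],o['gripper_force'])
s=cam('side');save(s,'s3'); cv2.imwrite('pics/s3c.png',cv2.resize(s['frame'][330:480,240:460,::-1],None,fx=3,fy=3))
E
```

```text
clock: 3.65
tool_pos: [0.542, -0.3929, 0.2399]
orientation: [-179.7, -0.1, -102.0]
force: [-0.4, 0.2, -0.4]
opening: 0.0792
gripper_force: 0.0
clock: 4.32
tool_pos: [0.5406, -0.3927, 0.2448]
orientation: [-180.0, 0.0, -102.1]
force: [0.0, 1.2, -3.3]
opening: 0.0498
gripper_force: 30.0
[ 0.54063613 -0.39265029  0.2447533 ] [ 0.03385731  1.20015226 -3.32256036] [-1.61868728e-01  3.15456277e-04  1.30161617e-04] 0.0497674032728731 29.999223947525024
```

View pics/s3c.png

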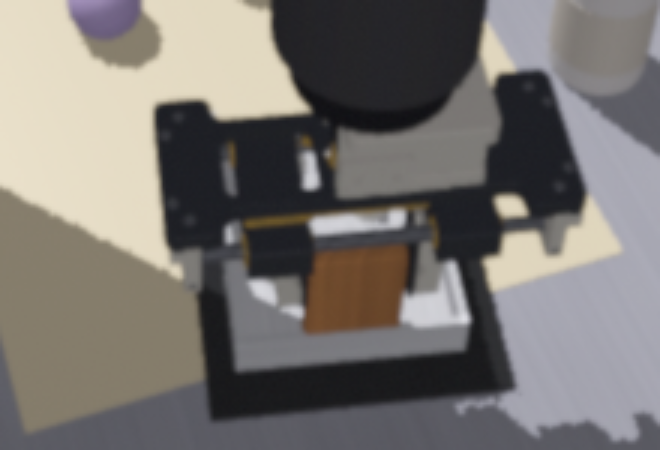

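```bash
python3 -m creep '[[[0,0,-0.05,0,0],[0,0,-0.1,0,0],[0,0,-0.1,0,0],[0,0,-0.1,0,0],[0,0,-0.1,0,0],[0,0,-0.1,0,0],[0,0,-0.1,0,0],[0,0,-0.05,0,0]]]'
python3 - <<'E'
from h import *
o=telemetry.get_obs();print(o['tool_pos'],o['force'],o['moment'],o['opening'],o['gripper_force'])
s=cam('scene');cv2.imwrite('pics/s4c.png',cv2.resize(s['frame'][150:330,100:320,::-1],None,fx=3,fy=3))
E
```

```text
clock: 5.03
tool_pos: [0.5408, -0.3929, 0.3882]
orientation: [-179.8, -0.1, -102.0]
force: [-0.6, -0.5, -2.2]
opening: 0.0497
gripper_force: 30.0
[ 0.54081531 -0.39288542  0.38822315] [-0.59963513 -0.51861166 -2.19560356] [-0.27832277 -0.12542247 -0.05280883] 0.04971678217955469 29.999354481697083
```

View pics/s4c.png

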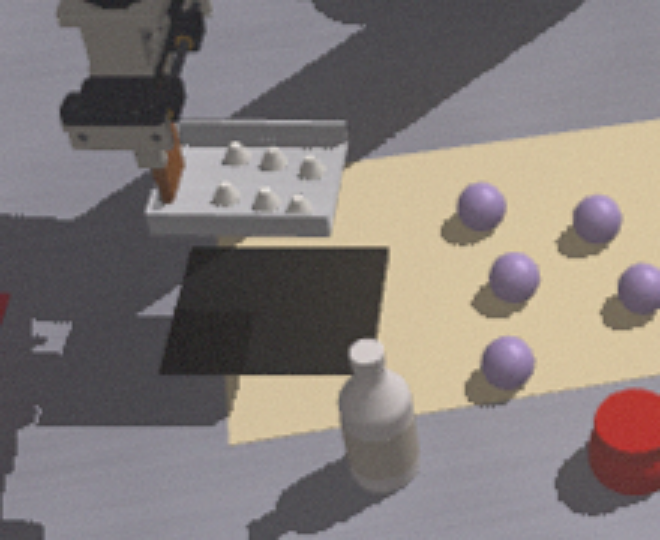

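```bash
python3 -m creep '[[[-0.03,0.009,0,0,0],[-0.06,0.018,0,0,0],[-0.09,0.0275,0,0,0],[-0.09,0.0275,0,0,0],[-0.09,0.0275,0,0,0],[-0.09,0.0275,0,0,0],[-0.09,0.0275,0,0,0],[-0.09,0.0275,0,0,0]]]' >/dev/null
python3 -m creep '[[[-0.09,0.0275,0,0,0],[-0.09,0.0275,0,0,0],[-0.09,0.0275,0,0,0],[-0.09,0.0275,0,0,0],[-0.09,0.0275,0,0,0],[-0.09,0.0275,0,0,0],[-0.09,0.0275,0,0,0],[-0.09,0.0275,0,0,0]]]'
python3 -m creep '[[[-0.09,0.0275,0,0,0],[-0.09,0.0275,0,0,0],[-0.09,0.0275,0,0,0],[-0.09,0.0275,0,0,0],[-0.09,0.0275,0,0,0],[-0.09,0.0275,0,0,0],[-0.09,0.0275,0,0,0],[-0.09,0.0275,0,0,0]]]' >/dev/null
python3 -m creep '[[[-0.0875,0.0275,0,0,0],[-0.0875,0.0275,0,0,0],[-0.0875,0.0275,0,0,0],[-0.0875,0.0275,0,0,0],[-0.0875,0.0275,0,0,0],[-0.0875,0.0275,0,0,0],[-0.06,0.018,0,0,0],[-0.0325,0.009,0,0,0]]]'
python3 - <<'E'
from h import *
s=cam('scene');cv2.imwrite('pics/s5c.png',cv2.resize(s['frame'][100:290,240:470,::-1],None,fx=3,fy=3))
print(atz(s,[r['uv'] for r in nets.landmark_of(s,'tub')][0],0))
E
```

```text
clock: 6.42
tool_pos: [0.5152, -0.1098, 0.3829]
orientation: [179.8, -0.0, -102.1]
force: [-1.0, 0.1, -3.7]
opening: 0.0498
gripper_force: 30.0
clock: 7.75
tool_pos: [0.4908, 0.1688, 0.3834]
orientation: [179.9, -0.1, -102.0]
force: [0.7, 0.2, -3.0]
opening: 0.0501
gripper_force: 30.0
[0.51040882 0.24584583 0.        ]
```

View pics/s5c.png

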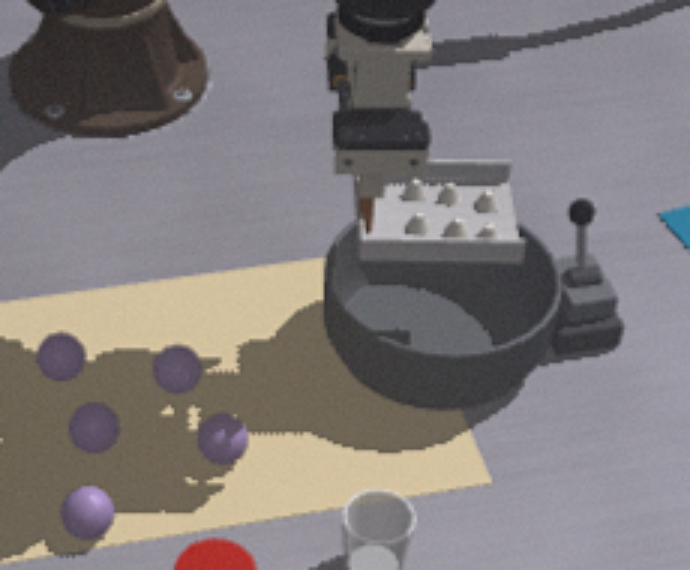

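```bash
python3 -m creep '[[[0,0,0,0,0.55],[0,0,0,0,0.55]]]';python3 -m creep '[[[0,0,0,0,0.565],[0,0,0,0,0.565]]]'; python3 -c "
from h import *
print(telemetry.get_obs()['moment'])"
```

```text
clock: 8.02
tool_pos: [0.4916, 0.1668, 0.3844]
orientation: [180.0, -0.0, -102.1]
force: [-1.1, 0.9, -3.4]
opening: 0.0496
gripper_force: 30.0
clock: 8.18
tool_pos: [0.4918, 0.1667, 0.3847]
orientation: [-180.0, -0.0, -102.1]
force: [0.5, 0.2, -3.2]
opening: 0.0497
gripper_force: 30.0
[-0.17946755  0.02571218  0.05009699]
```

```bash
python3 -m creep '[[[0.07,0,0,0,0],[0.07,0,0,0,0],[0,0,0.07,0,0],[0,0,0.07,0,0],[0,0,0.07,0,0],[0,0,0.05,0,0],[0,0,0,0,0],[0,0,0,0,0]]]'; python3 -c "
from h import *
print(telemetry.get_obs()['moment'])"
for i in 1; do python3 -m creep '[[[0,0,0.02,0,0],[0,0,0,0,0]]]'; done
```

```text
clock: 8.85
tool_pos: [0.4859, 0.1394, 0.3326]
orientation: [180.0, -0.1, -102.1]
force: [-0.0, 0.2, -2.4]
opening: 0.0497
gripper_force: 30.0
[-0.14878759 -0.06021626  0.03383406]
clock: 9.02
tool_pos: [0.486, 0.14, 0.3289]
orientation: [-180.0, 0.0, -102.1]
force: [-0.5, 0.3, -4.1]
opening: 0.05
gripper_force: 30.0
```

```bash
python3 -m creep '[[[0,0,0.015,0,0],[0,0,0,0,0]]]';python3 -m creep '[[[0,0,0.015,0,0],[0,0,0,0,0]]]';python3 -m creep '[[[0,0,0.015,0,0],[0,0,0,0,0]]]'
```

```text
clock: 9.18
tool_pos: [0.4858, 0.14, 0.3255]
orientation: [180.0, 0.0, -102.1]
force: [-0.7, -0.2, -3.9]
opening: 0.0497
gripper_force: 30.0
clock: 9.35
tool_pos: [0.4862, 0.1404, 0.3245]
orientation: [-179.9, 0.1, -102.0]
force: [-5.9, -0.2, 11.6]
opening: 0.0496
gripper_force: 30.0
clock: 9.52
tool_pos: [0.4865, 0.141, 0.3237]
orientation: [-179.8, 0.2, -102.0]
force: [-12.6, 2.6, 29.0]
opening: 0.0498
gripper_force: 30.1
```

```bash
python3 -m creep '[[[0,0,-0.014,0,0],[0,0,0,0,0]]]';python3 -m creep '[[[0,0,0,0,0.568],[0,0,0,0,0.568]]]';python3 -m creep '[[[0,0,0,0,0.571],[0,0,0,0,0.571]]]'; python3 -c "
from h import *
print(telemetry.get_obs()['moment'])"
```

```text
clock: 9.68
tool_pos: [0.4862, 0.1405, 0.3239]
orientation: [-179.9, 0.1, -102.0]
force: [-4.3, 1.5, 11.8]
opening: 0.0501
gripper_force: 30.0
clock: 9.85
tool_pos: [0.4863, 0.1405, 0.3238]
orientation: [-179.9, 0.1, -102.0]
force: [-4.6, 2.2, 11.9]
opening: 0.0502
gripper_force: 30.0
clock: 10.02
tool_pos: [0.4864, 0.1405, 0.3238]
orientation: [-179.9, 0.1, -102.0]
force: [-4.5, 1.9, 11.9]
opening: 0.0496
gripper_force: 30.0
[0.67934124 2.02889679 0.04551639]
```

```bash
python3 -m creep '[[[0,0,-0.005,0,0.571],[0,0,0,0,0.575],[0,0,0,0,0.575]]]'; python3 -m creep '[[[0,0,0,0,0.58],[0,0,0,0,0]]]'; python3 -c "
from h import *
print(telemetry.get_obs()['moment'])"
```

```text
clock: 10.27
tool_pos: [0.4863, 0.1404, 0.3236]
orientation: [-179.9, 0.1, -102.1]
force: [0.3, 2.1, 2.4]
opening: 0.0501
gripper_force: 1.8
clock: 10.43
tool_pos: [0.4859, 0.1399, 0.3232]
orientation: [180.0, -0.0, -102.1]
force: [-0.8, 0.0, -0.2]
opening: 0.0481
gripper_force: 0.0
[-0.01572826  0.00240788  0.02637495]
```

Run:
```python
from h import *
s=cam('scene');cv2.imwrite('pics/s6c.png',cv2.resize(s['frame'][100:290,240:470,::-1],None,fx=3,fy=3))
```

```text
(no output)
```

View pics/s6c.png

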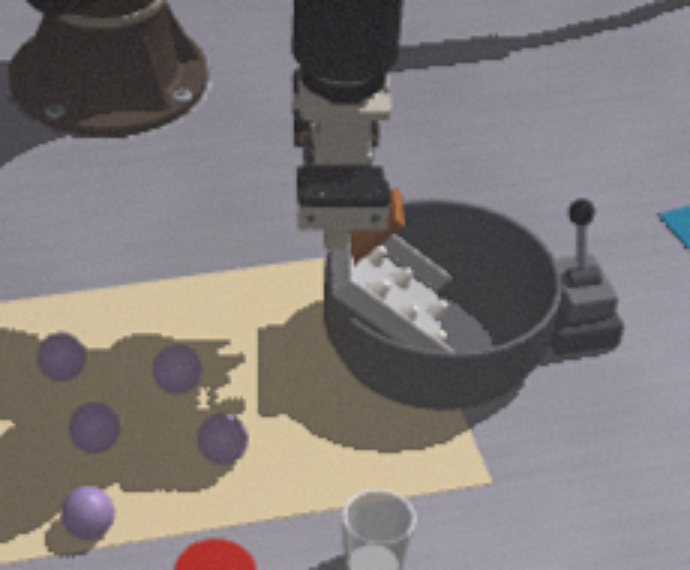

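```bash
python3 -m creep '[[[0,0,0,0,0.8],[0,0,0,0,0.8],[0,0,0,0,0.8],[0,0,0,0,0.8],[0,0,0,0,0.8],[0,0,0,0,0.8]]]'
python3 - <<'E'
from h import *
s=cam('scene');cv2.imwrite('pics/s7c.png',cv2.resize(s['frame'][100:290,240:470,::-1],None,fx=3,fy=3))
E
```

```text
clock: 10.98
tool_pos: [0.4859, 0.14, 0.3234]
orientation: [180.0, -0.0, -102.1]
force: [0.3, 1.1, -0.2]
opening: 0.0693
gripper_force: 0.0
```

View pics/s7c.png

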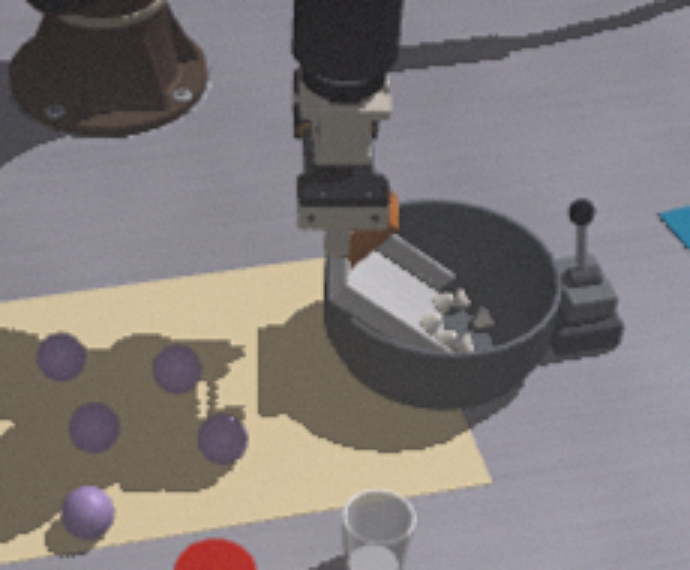

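```bash
python3 -m creep '[[[0,0,-0.2,0,1],[0,0,-0.2,0,1],[0,0,-0.1,0,1],[0,0,0,0,1],[0,0,0,0,1]]]'
python3 - <<'E'
from h import *
w=cam('wrist');s=cam('scene');d=cam('side')
a=w['frame'][:,:,::-1]; b=cv2.resize(s['frame'][140:230,320:440,::-1],(320,240));c=cv2.resize(d['frame'][150:255,180:320,::-1],(320,240))
cv2.imwrite('pics/m8.png',np.hstack([cv2.resize(a,(480,480)),np.vstack([b,c])]))
E
```

```text
clock: 11.45
tool_pos: [0.486, 0.1401, 0.4248]
orientation: [-179.9, 0.1, -102.1]
force: [-0.7, -0.3, -0.2]
opening: 0.0873
gripper_force: 0.0
```

View pics/m8.png

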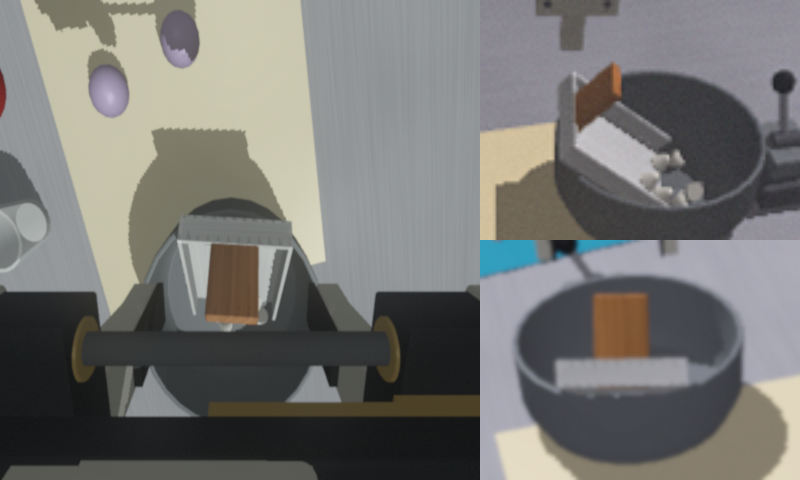

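Run:
```python
from h import *
from scipy.optimize import least_squares
np.set_printoptions(precision=4,suppress=True)
w=cam('wrist');s=cam('scene')
k=640/480
P=[((-75,-60,0),(181,215)),((-75,60,0),(292,222)),((-75,-60,25),(178,240)),((-75,60,25),(291,245)),((-74,-25,85),(206,316)),((-74,25,85),(260,320)),((-62,-25,85),(206,321)),((-62,25,85),(259,325))]
X=np.array([p for p,_ in P])/1000; U=np.array([(u*k,v) for _,(u,v) in P])
# scene handle top corner pts
S=[((-62,-25,85),(320+141*120/320,140+99*90/240)),((-62,25,85),(320+137*120/320,140+66*90/240))]
def res(p):
    R=Ro.from_rotvec(p[:3])*0 if 0 else Ro.from_euler('zy',[p[0],p[1]],degrees=True)*Ro.from_euler('x',p[2],degrees=True)
    f=lambda x:R.apply(x)+p[3:]
    r=[proj(w,f(x))-u for x,u in zip(X,U)]
    r+=[2*(proj(s,f(np.array(x)/1000))-u) for x,u in S]
    return np.array(r).ravel()
r=least_squares(res,[78,35,0,.5,.2,.06],loss='soft_l1')
print(r.x); print(res(r.x).reshape(-1,2).round(1).tolist())
R=Ro.from_euler('zy',r.x[:2],degrees=True)*Ro.from_euler('x',r.x[2],degrees=True)
for q in((-68,0,72),(-68,0,60),(-68,0,85),(-75,0,0),(75,0,0)): print(q,R.apply(np.array(q)/1000)+r.x[3:])
```

```text
[ 49.6323  74.0506 -67.7444   0.4973   0.1934   0.0557]
[[0.2, -0.2], [-0.4, -1.0], [-0.5, 0.2], [3.2, 1.8], [-0.6, -0.7], [-0.1, -1.5], [0.6, 0.9], [-0.2, 0.0], [0.2, -1.0], [1.9, 0.5]]
(-68, 0, 72) [0.4975 0.1848 0.1543]
(-68, 0, 60) [0.4954 0.1776 0.145 ]
(-68, 0, 85) [0.4997 0.1926 0.1645]
(-75, 0, 0) [0.484  0.1363 0.1024]
(75, 0, 0) [0.5107 0.2506 0.009 ]
```

```bash
python3 -m creep '[[[-0.108,-0.005,0,0,1],[-0.108,-0.005,0,0,1],[0,0,0.115,0,1],[0,0,0.115,0,1],[0,0,0.115,0,1],[0,0,0.115,0,1],[0,0,0.115,0,1],[0,0,0,0,1]]]';python3 -m creep '[[[0,0,0,0,1],[0,0,0,0,0],[0,0,0,0,0],[0,0,0,0,0],[0,0,0,0,0],[0,0,0,0,0],[0,0,0,0,0],[0,0,0,0,0]]]'
```

```text
clock: 12.37
tool_pos: [0.4953, 0.1808, 0.3034]
orientation: [179.6, -0.4, -102.1]
force: [-0.6, -0.9, -0.4]
opening: 0.0874
gripper_force: 0.0
clock: 13.03
tool_pos: [0.4975, 0.1822, 0.3093]
orientation: [-179.9, 0.1, -102.0]
force: [2.5, 0.9, -0.6]
opening: 0.0503
gripper_force: 29.7
```

```bash
python3 -m creep '[[[0,0,-0.05,0,0],[0,0,-0.1,0,0],[0,0,-0.1,0,0],[0,0,-0.1,0,0],[0,0,-0.1,0,0],[0,0,-0.1,0,0],[0,0,-0.1,0,0],[0,0,-0.05,0,0]]]'; python3 -m creep '[[[0,0,0,0,0],[0,0,0,0,0],[0,0,0,0,0]]]'
python3 - <<'E'
from h import *
s=cam('scene');d=cam('side')
b=cv2.resize(s['frame'][100:250,270:470,::-1],(400,300));c=cv2.resize(d['frame'][100:265,150:370,::-1],(400,300))
cv2.imwrite('pics/m9.png',np.hstack([b,c])); print(telemetry.get_obs()['moment'])
E
```

```text
clock: 13.7
tool_pos: [0.4967, 0.1817, 0.4511]
orientation: [-179.9, 0.1, -102.1]
force: [0.4, 0.1, -3.4]
opening: 0.0502
gripper_force: 29.7
clock: 13.95
tool_pos: [0.4964, 0.1816, 0.447]
orientation: [179.9, -0.1, -102.1]
force: [1.0, -0.7, -1.4]
opening: 0.05
gripper_force: 29.7
[-0.01038906 -0.04108136 -0.00085787]
```

View pics/m9.png

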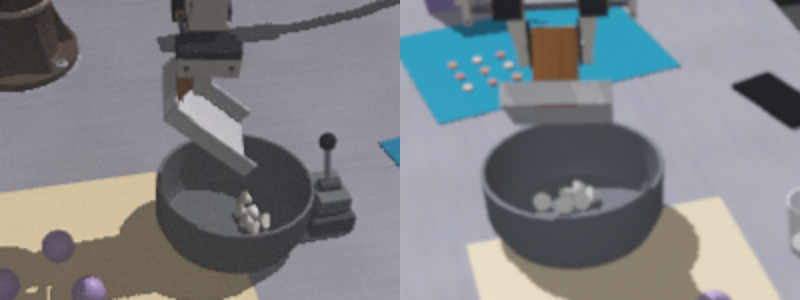

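```bash
python3 -m creep '[[[0.07,-0.024,0,0,0],[0.14,-0.05,0,0,0],[0.15,-0.052,0,0,0],[0.15,-0.052,0,0,0],[0.15,-0.052,0,0,0],[0.15,-0.052,0,0,0],[0.15,-0.052,0,0,0],[0.15,-0.052,0,0,0]]]' >/dev/null; python3 -m creep '[[[0.15,-0.052,0,0,0],[0.15,-0.052,0,0,0],[0.15,-0.052,0,0,0],[0.15,-0.052,0,0,0],[0.15,-0.052,0,0,0],[0.15,-0.052,0,0,0],[0.14,-0.052,0,0,0],[0.12,-0.04,0,0,0]]]' ; python3 -m creep '[[[0.04,-0.01,0.1,0,0],[0,0,0.15,0,0],[0,0,0.15,0,0],[0,0,0.15,0,0],[0,0,0.1,0,0],[0,0,0,0,0],[0,0,0,0,0]]]'
python3 - <<'E'
from h import *
s=cam('scene');d=cam('side')
b=cv2.resize(s['frame'][170:320,120:320,::-1],(400,300));c=cv2.resize(d['frame'][285:480,230:490,::-1],(400,300))
cv2.imwrite('pics/m10.png',np.hstack([b,c])); print(telemetry.get_obs()['moment'])
E
```

```text
clock: 15.38
tool_pos: [0.5566, -0.2972, 0.4469]
orientation: [179.9, -0.0, -102.1]
force: [0.6, 0.2, -2.6]
opening: 0.0499
gripper_force: 29.7
clock: 15.97
tool_pos: [0.5566, -0.3034, 0.3169]
orientation: [179.8, -0.0, -102.1]
force: [0.8, 0.6, -2.0]
opening: 0.0503
gripper_force: 29.7
[ 0.00032391 -0.03083518 -0.00457152]
```

View pics/m10.png

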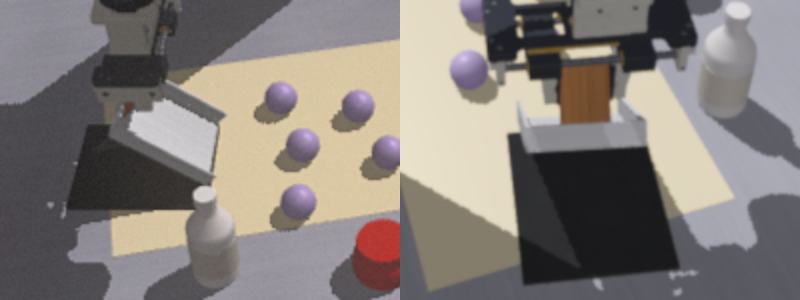

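```bash
python3 -m creep '[[[0.08,-0.01,0.045,0,0],[0,0,0,0,0],[0.07,0,0.048,0,0],[0.07,0,0.048,0,0],[0.07,0,0.048,0,0],[0,0,0,0,0]]]'; python3 -m creep '[[[0.045,0,0.05,0,0],[0.045,0,0.05,0,0],[0.0375,0,0.06,0,0],[0.0375,0,0.05,0,0],[0,0,0,0,0],[0,0,0,0,0]]]'
python3 - <<'E'
from h import *
s=cam('scene');d=cam('side')
b=cv2.resize(s['frame'][170:320,120:320,::-1],(400,300));c=cv2.resize(d['frame'][285:480,230:490,::-1],(400,300))
cv2.imwrite('pics/m11.png',np.hstack([b,c])); print(telemetry.get_obs()['moment'])
E
```

```text
clock: 16.57
tool_pos: [0.5467, -0.3635, 0.2812]
orientation: [-179.8, -0.1, -102.1]
force: [1.3, -3.3, 3.4]
opening: 0.0497
gripper_force: 30.0
clock: 17.07
tool_pos: [0.5393, -0.3935, 0.238]
orientation: [180.0, 0.0, -102.1]
force: [-0.7, -0.2, -3.2]
opening: 0.0497
gripper_force: 30.0
[-0.03078178 -0.04242387 -0.03046361]
```

View pics/m11.png

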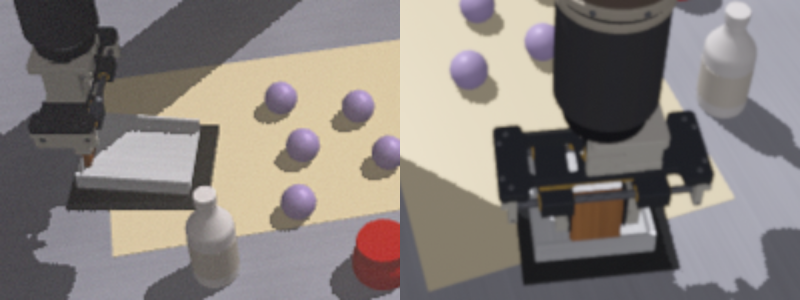

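```bash
cat >> h.py <<'E'
def obs():
    o=telemetry.get_obs(); return np.array(o['tool_pos']),o['orientation'][2],o
def to(x,y,z,yaw=None):
    p,w,o=obs(); yaw=w if yaw is None else yaw
    sp=-((yaw-w+180)%360-180); a=np.radians(yaw); d=np.array([x,y,z])-p
    u=np.array([d[0]*np.cos(a)+d[1]*np.sin(a), d[0]*np.sin(a)-d[1]*np.cos(a), -d[2]])/.2
    print('spin',round(sp/90,3),'(rows>=%.1f)'%(abs(sp)/7.16),'units xyz',u.round(3),'rows>=%.1f'%(np.linalg.norm(u)*.2/.0417),'q6',o['joint_pos'][5].round(0))
def orbs(s,z=.02):
    L=[]
    for r in nets.masks_of(s,'orb0'):
        m=r['region']
        if r['confidence']<.3 or m.sum()<40: continue
        (u,v),rad=cv2.minEnclosingCircle(np.argwhere(m)[:,::-1].astype(np.float32))
        L.append((atz(s,(u,v),z)[:2],r['confidence'],m.sum()/(np.pi*rad*rad),(u,v)))
    return L
E
python3 -m creep '[[[0,0,0.015,0,0],[0,0,0.01,0,0],[0,0,0,0,0]]]';python3 -m creep '[[[0,0,0,0,0.62],[0,0,0,0,0.7],[0,0,0,0,1],[0,0,0,0,1],[0,0,-0.15,0,1],[0,0,-0.2,0,1],[0,0,-0.2,0,1],[0,0,-0.2,0,1]]]'
python3 - <<'E'
from h import *
np.set_printoptions(precision=3,suppress=True)
for n in('scene','side'):
    s=cam(n)
    for a in orbs(s): print(n,a)
    for q in('tray','mat'):
        for r in nets.landmark_of(s,q)[:2]: print(q,r['uv'],round(r['confidence'],2),atz(s,r['uv'],.004))
    for r in nets.landmark_of(s,'tub')[:1]: print('tub',atz(s,r['uv'],0))
E
```

```text
clock: 17.42
tool_pos: [0.5401, -0.393, 0.2342]
orientation: [-179.9, -0.0, -102.0]
force: [-1.1, -2.9, 2.7]
opening: 0.0502
gripper_force: 30.0
clock: 18.08
tool_pos: [0.5396, -0.3925, 0.3851]
orientation: [179.9, 0.0, -102.0]
force: [0.3, 0.2, -1.0]
opening: 0.0867
gripper_force: 0.0
scene (array([ 0.683, -0.133]), 0.81, np.float64(1.000581285559015), (269.0, 270.4117736816406))
scene (array([ 0.48 , -0.126]), 0.59, np.float64(0.9702227257357443), (260.390625, 218.265625))
scene (array([0.619, 0.003]), 0.52, np.float64(0.996844612497398), (313.7096862792969, 245.74192810058594))
scene (array([ 0.576, -0.331]), 0.52, np.float64(0.14422745409293672), (191.5, 253.0))
scene (array([ 0.521, -0.021]), 0.46, np.float64(0.9486994641933899), (298.47369384765625, 222.73684692382812))
tray [190.1, 255.0] 0.97 [ 0.568 -0.336  0.004]
mat [191.9, 253.3] 0.58 [ 0.562 -0.331  0.004]
tub [0.511 0.243 0.   ]
side (array([0.623, 0.003]), 0.89, np.float64(0.9865205851973767), (322.59564208984375, 270.2391357421875))
side (array([ 0.524, -0.021]), 0.68, np.float64(0.9735005057574798), (280.0, 288.0))
side (array([ 0.485, -0.127]), 0.62, np.float64(0.9619284378691799), (275.1764831542969, 329.8235168457031))
tray [352.4, 414.6] 0.94 [ 0.559 -0.335  0.004]
tray [246.0, 221.3] 0.73 [0.514 0.241 0.004]
tub [0.521 0.24  0.   ]
```

```bash
python3 -c "
from h import *
to(.482,-.127,.365,-90)"
```

```text
spin -0.134 (rows>=1.7) units xyz [-1.329  0.288  0.086] rows>=6.5 q6 7.0
```

```bash
cat > orb.py <<'E'
from h import *
import sys
np.set_printoptions(precision=3,suppress=True)
s=cam('wrist');p,w,o=obs();print(p,w,o['opening'])
L=[a for a in orbs(s)]
for a in L: print(a[0],round(a[1],2),round(a[2],2),np.round(a[3]))
L=[a for a in L if a[2]>.8]
t=min(L,key=lambda a:np.linalg.norm(a[0]-p[:2]))[0]
print('target',t);to(t[0],t[1],.189)
E
python3 -m creep '[[[0,0,0,-0.067,1],[0,0,0,-0.067,1],[-0.19,0.041,0.012,0,1],[-0.19,0.041,0.012,0,1],[-0.19,0.041,0.012,0,1],[-0.19,0.041,0.012,0,1],[-0.19,0.041,0.012,0,1],[-0.19,0.041,0.012,0,1]]]' >/dev/null; python3 -m creep '[[[-0.19,0.041,0.012,0,0.75],[0,0,0,0,0.75],[0,0,0,0,0.75],[0,0,0,0,0.75]]]'; python3 orb.py
```

```text
clock: 19.58
tool_pos: [0.4826, -0.1265, 0.3668]
orientation: [180.0, -0.0, -89.9]
force: [0.2, -0.5, -0.0]
opening: 0.0681
gripper_force: 0.0
[ 0.483 -0.127  0.367] -89.99505655902192 0.06691558031253221
[ 0.583 -0.11 ] 0.94 0.95 [203. 232.]
[ 0.686 -0.132] 0.88 0.86 [ 83. 208.]
[ 0.482 -0.127] 0.56 0.97 [315. 214.]
[ 0.522 -0.02 ] 0.55 0.7 [274. 322.]
target [ 0.482 -0.127]
spin -0.0 (rows>=0.0) units xyz [-0.004  0.003  0.888] rows>=4.3 q6 -8.0
```

```bash
python3 -m creep '[[[0,0,0.17,0,0.75],[0,0,0.17,0,0.75],[0,0,0.17,0,0.75],[0,0,0.17,0,0.75],[0,0,0.13,0,0.75],[0,0,0.078,0,0.75],[0,0,0,0,0.75],[0,0,0,0,0.75]]]'; python3 -m creep '[[[0,0,0,0,0],[0,0,0,0,0],[0,0,0,0,0],[0,0,0,0,0],[0,0,0,0,0]]]'; python3 -m creep '[[[0,0,-0.05,0,0],[0,0,-0.12,0,0],[0,0,-0.15,0,0],[0,0,-0.15,0,0],[0,0,-0.15,0,0],[0,0,-0.13,0,0],[0,0,-0.05,0,0],[0,0,0,0,0]]]'; python3 -c "
from h import *
to(.4736,.196,.34,-126)"
```

```text
clock: 20.35
tool_pos: [0.4823, -0.1279, 0.1885]
orientation: [179.8, -0.0, -90.1]
force: [0.2, 0.3, 0.5]
opening: 0.065
gripper_force: 0.0
clock: 20.77
tool_pos: [0.4827, -0.1268, 0.1904]
orientation: [-179.9, -0.0, -90.0]
force: [-1.4, -0.9, 6.9]
opening: 0.0464
gripper_force: 30.0
clock: 21.43
tool_pos: [0.4829, -0.1267, 0.3523]
orientation: [-179.7, 0.0, -90.0]
force: [0.0, 0.7, -1.5]
opening: 0.0461
gripper_force: 30.0
spin 0.4 (rows>=5.0) units xyz [-1.278  0.986  0.061] rows>=7.7 q6 -8.0
```

```bash
python3 -m creep '[[[0,0,0,0.067,0],[0,0,0,0.067,0],[0,0,0,0.067,0],[0,0,0,0.067,0],[0,0,0,0.067,0],[0,0,0,0.065,0],[-0.07,0.05,0,0,0],[-0.13,0.1,0,0,0]]]' >/dev/null; python3 -m creep '[[[-0.13,0.1,0,0,0],[-0.13,0.1,0,0,0],[-0.13,0.1,0,0,0],[-0.13,0.1,0,0,0],[-0.13,0.1,0,0,0],[-0.13,0.1,0,0,0],[-0.13,0.1,0,0,0],[-0.13,0.1,0,0,0]]]'>/dev/null;python3 -m creep '[[[-0.1,0.08,0,0,0],[-0.07,0.05,0,0,0],[0,0,0,0,0],[0,0,0,0,0]]]'
python3 - <<'E'
from h import *
to(.4736,.196,.22,-126)
s=cam('wrist')
for r in nets.masks_of(s,'tub')[:2]: print(r['confidence'],r['region'].sum(),atz(s,r['uv'],0.09))
for r in nets.landmark_of(s,'tub')[:2]: print(r['confidence'],atz(s,r['uv'],0.0))
for r in nets.landmark_of(s,'cone0')[:8]: print(r['confidence'],atz(s,r['uv'],0.015))
E
```

```text
clock: 23.1
tool_pos: [0.473, 0.2288, 0.3478]
orientation: [180.0, -0.1, -125.9]
force: [-0.3, 0.0, -0.3]
opening: 0.0463
gripper_force: 30.0
spin 0.001 (rows>=0.0) units xyz [ 0.131 -0.099  0.639] rows>=3.2 q6 -83.0
0.58 46539 [0.48534592 0.20103591 0.09      ]
0.75 [0.47454032 0.2778383  0.015     ]
```

```bash
python3 -m creep '[[[0.066,-0.05,0,0,0],[0.065,-0.049,0,0,0],[0,0,0.12,0,0],[0,0,0.15,0,0],[0,0,0.15,0,0],[0,0,0.12,0,0],[0,0,0.08,0,0],[0,0,0,0,0]]]'; python3 -m creep '[[[0,0,0.02,0,0],[0,0,0.02,0,0],[0,0,0,0,0],[0,0,0,0,0]]]'
```

```text
clock: 23.97
tool_pos: [0.4729, 0.193, 0.2223]
orientation: [179.9, -0.3, -126.1]
force: [-1.1, -0.4, 0.2]
opening: 0.0461
gripper_force: 30.0
clock: 24.3
tool_pos: [0.4743, 0.1955, 0.2181]
orientation: [-180.0, 0.1, -126.0]
force: [0.3, -0.1, -1.0]
opening: 0.046
gripper_force: 30.0
```

```bash
python3 -m creep '[[[0,0,0.025,0,0],[0,0,0.025,0,0],[0,0,0,0,0],[0,0,0,0,0]]]'; python3 -m creep '[[[0,0,0,0,0.56],[0,0,0,0,0.6],[0,0,0,0,0.63],[0,0,0,0,0.63],[0,0,-0.1,0,0.63],[0,0,-0.2,0,0.63],[0,0,-0.2,0,0.63],[0,0,-0.2,0,0.63]]]'
python3 - <<'E'
from h import *
np.set_printoptions(precision=3,suppress=True)
for n in('scene','side'):
    s=cam(n)
    for a in orbs(s): print(n,a)
to(.523,-.022,.365,-90)
E
```

```text
clock: 24.63
tool_pos: [0.4739, 0.1954, 0.207]
orientation: [180.0, -0.0, -126.0]
force: [-0.6, -0.7, -0.6]
opening: 0.046
gripper_force: 30.0
clock: 25.3
tool_pos: [0.4737, 0.1952, 0.3489]
orientation: [180.0, -0.1, -126.0]
force: [2.2, 2.1, -0.3]
opening: 0.055
gripper_force: 0.0
scene (array([0.46 , 0.198]), 0.74, np.float64(0.9911995877695999), (365.6351318359375, 198.50900268554688))
scene (array([ 0.58 , -0.112]), 0.73, np.float64(0.9765807661955397), (270.770263671875, 241.8581085205078))
scene (array([ 0.683, -0.133]), 0.71, np.float64(0.9603554035543058), (269.0, 270.558837890625))
scene (array([ 0.52 , -0.019]), 0.56, np.float64(0.9858421832532834), (299.0862121582031, 222.34483337402344))
scene (array([0.619, 0.002]), 0.48, np.float64(0.969934249540615), (313.373779296875, 245.6456298828125))
side (array([ 0.524, -0.02 ]), 0.85, np.float64(0.9547155280211395), (280.1271057128906, 287.81072998046875))
side (array([0.624, 0.004]), 0.82, np.float64(0.9573941104888289), (322.7519226074219, 270.08013916015625))
side (array([ 0.584, -0.111]), 0.8, np.float64(0.9927811492706307), (322.75189208984375, 311.98614501953125))
side (array([ 0.686, -0.134]), 0.7, np.float64(0.992861757313558), (375.8571472167969, 308.1428527832031))
spin -0.4 (rows>=5.0) units xyz [ 1.088 -0.245 -0.081] rows>=5.4 q6 -80.0
```

```bash
python3 -m creep '[[[0,0,0,-0.075,0.63],[0,0,0,-0.075,0.63],[0,0,0,-0.075,0.63],[0,0,0,-0.075,0.63],[0,0,0,-0.075,0.63],[0,0,0,-0.075,0.63],[0,0,0,-0.075,0.63],[0,0,0,-0.075,0.63]]]' >/dev/null; python3 -m creep '[[[0,0,0,-0.075,0.75],[0,0,0,-0.075,0.75],[0,0,0,-0.05,0.75],[0,0,0,0,0.75]]]'; python3 -c "
from h import *
to(.523,-.021,.365)"
```

```text
clock: 26.5
tool_pos: [0.4737, 0.1952, 0.3458]
orientation: [179.8, -0.0, -53.8]
force: [0.4, 0.1, 0.2]
opening: 0.0655
gripper_force: 0.0
spin -0.0 (rows>=0.0) units xyz [ 1.018  0.439 -0.096] rows>=5.3 q6 -8.0
```

```bash
python3 -m creep '[[[0.17,0.073,-0.016,0,0.75],[0.17,0.073,-0.016,0,0.75],[0.17,0.073,-0.016,0,0.75],[0.17,0.073,-0.016,0,0.75],[0.17,0.073,-0.016,0,0.75],[0.168,0.074,-0.016,0,0.75],[0,0,0,0,0.75],[0,0,0,0,0.75]]]'; python3 orb.py
```

```text
clock: 27.17
tool_pos: [0.5225, -0.0228, 0.3654]
orientation: [179.9, 0.0, -54.4]
force: [0.3, 0.7, -0.8]
opening: 0.0656
gripper_force: 0.0
[ 0.522 -0.022  0.365] -54.263436832745604 0.06574549260978274
[0.486 0.207] 0.79 0.72 [214. 410.]
[0.622 0.003] 0.74 0.94 [201. 173.]
[ 0.673 -0.119] 0.71 0.23 [225.   0.]
[ 0.522 -0.02 ] 0.67 0.98 [312. 217.]
target [ 0.522 -0.02 ]
spin -0.0 (rows>=0.0) units xyz [-0.003 -0.002  0.883] rows>=4.2 q6 17.0
```

```bash
python3 -m creep '[[[0,0,0.17,0,0.75],[0,0,0.17,0,0.75],[0,0,0.17,0,0.75],[0,0,0.17,0,0.75],[0,0,0.14,0,0.75],[0,0,0.088,0,0.75],[0,0,0,0,0.75],[0,0,0,0,0.75]]]' >/dev/null; python3 -m creep '[[[0,0,0,0,0],[0,0,0,0,0],[0,0,0,0,0],[0,0,0,0,0],[0,0,0,0,0]]]'; python3 -m creep '[[[0,0,-0.05,0,0],[0,0,-0.12,0,0],[0,0,-0.15,0,0],[0,0,-0.15,0,0],[0,0,-0.15,0,0],[0,0,-0.13,0,0],[0,0,-0.05,0,0],[0,0,0,0,0]]]'; python3 -c "
from h import *
to(.546,.196,.345,-54)"
```

```text
clock: 28.35
tool_pos: [0.5231, -0.0207, 0.1862]
orientation: [-179.9, -0.0, -54.0]
force: [-2.2, 2.4, 7.3]
opening: 0.0463
gripper_force: 30.0
clock: 29.02
tool_pos: [0.5231, -0.0209, 0.3486]
orientation: [-179.7, -0.1, -54.0]
force: [0.3, -0.3, -0.2]
opening: 0.0464
gripper_force: 30.0
spin 0.0 (rows>=0.0) units xyz [-0.81  -0.73   0.018] rows>=5.2 q6 17.0
```

```bash
python3 -m creep '[[[-0.06,-0.054,0,0,0],[-0.13,-0.117,0,0,0],[-0.14,-0.126,0,0,0],[-0.14,-0.126,0,0,0],[-0.14,-0.126,0,0,0],[-0.13,-0.117,0,0,0],[-0.07,-0.064,0,0,0],[0,0,0,0,0]]]'; python3 -c "
from h import *
to(.546,.196,.22,-54)"
```

```text
clock: 29.68
tool_pos: [0.5456, 0.1993, 0.3435]
orientation: [179.9, 0.0, -53.8]
force: [0.3, -0.3, -1.9]
opening: 0.0463
gripper_force: 30.0
spin 0.002 (rows>=0.0) units xyz [0.015 0.008 0.617] rows>=3.0 q6 -3.0
```

```bash
python3 -m creep '[[[0,0,0.12,0,0],[0,0,0.15,0,0],[0,0,0.15,0,0],[0,0,0.12,0,0],[0,0,0.08,0,0],[0,0,0,0,0],[0,0,0,0,0]]]'; python3 -m creep '[[[0,0,0.025,0,0],[0,0,0,0,0],[0,0,0.025,0,0],[0,0,0,0,0],[0,0,0,0,0]]]'; python3 -m creep '[[[0,0,0,0,0.56],[0,0,0,0,0.6],[0,0,0,0,0.63],[0,0,0,0,0.63],[0,0,-0.1,0,0.63],[0,0,-0.2,0,0.63],[0,0,-0.2,0,0.63],[0,0,-0.2,0,0.63]]]'
python3 - <<'E'
from h import *
np.set_printoptions(precision=3,suppress=True)
for n in('scene','side'):
    s=cam(n)
    for a in orbs(s): print(n,a[0],a[1].__round__(2),'z.03',atz(s,a[3],.03)[:2])
to(.621,.003,.365)
E
```

```text
clock: 30.27
tool_pos: [0.5452, 0.1953, 0.2198]
orientation: [179.8, -0.0, -54.0]
force: [-0.1, 0.6, 0.0]
opening: 0.0462
gripper_force: 30.0
clock: 30.68
tool_pos: [0.5455, 0.196, 0.2112]
orientation: [-180.0, 0.0, -54.0]
force: [-0.6, -0.7, -1.1]
opening: 0.0462
gripper_force: 30.0
clock: 31.35
tool_pos: [0.5453, 0.1958, 0.3524]
orientation: [179.9, -0.0, -54.0]
force: [1.8, 0.9, 0.0]
opening: 0.0555
gripper_force: 0.0
scene [ 0.581 -0.111] 0.71 z.03 [ 0.591 -0.112]
scene [ 0.682 -0.134] 0.7 z.03 [ 0.691 -0.135]
scene [0.461 0.199] 0.69 z.03 [0.471 0.195]
scene [0.62  0.003] 0.53 z.03 [0.629 0.001]
side [ 0.686 -0.133] 0.79 z.03 [ 0.681 -0.142]
side [ 0.585 -0.112] 0.79 z.03 [ 0.582 -0.121]
side [0.534 0.334] 0.68 z.03 [0.531 0.319]
side [0.623 0.003] 0.59 z.03 [ 0.619 -0.008]
side [0.528 0.259] 0.58 z.03 [0.525 0.245]
side [0.551 0.233] 0.51 z.03 [0.549 0.219]
spin -0.0 (rows>=0.0) units xyz [ 1.003  0.262 -0.062] rows>=5.0 q6 -3.0
```

```bash
python3 -m creep '[[[0.14,0.036,0,0,0.63],[0.17,0.044,0,0,0.75],[0.18,0.047,-0.02,0,0.75],[0.18,0.047,-0.02,0,0.75],[0.18,0.047,-0.02,0,0.75],[0.15,0.041,0,0,0.75],[0,0,0,-0.07,0.75],[0,0,0,-0.07,0.75]]]' >/dev/null; python3 -m creep '[[[0,0,0,-0.07,0.75],[0,0,0,-0.07,0.75],[0,0,0,-0.07,0.75],[0,0,0,-0.05,0.75],[0,0,0,0,0.75],[0,0,0,0,0.75]]]'; python3 orb.py
```

```text
clock: 32.72
tool_pos: [0.6205, 0.0034, 0.3615]
orientation: [179.9, 0.1, -18.2]
force: [0.1, 0.3, -0.4]
opening: 0.0657
gripper_force: 0.0
[0.621 0.003 0.362] -18.17441935477531 0.06536044559640963
[ 0.685 -0.134] 0.95 0.88 [453.  87.]
[ 0.582 -0.111] 0.87 0.93 [452. 216.]
[0.622 0.004] 0.6 0.97 [313. 214.]
target [0.622 0.004]
spin -0.0 (rows>=0.0) units xyz [ 0.005 -0.002  0.865] rows>=4.1 q6 54.0
```

```bash
python3 -m creep '[[[0,0,0.17,0,0.75],[0,0,0.17,0,0.75],[0,0,0.17,0,0.75],[0,0,0.17,0,0.75],[0,0,0.12,0,0.75],[0,0,0.08,0,0.75],[0,0,0,0,0.75],[0,0,0,0,0.75]]]' >/dev/null; python3 -m creep '[[[0,0,0,0,0],[0,0,0,0,0],[0,0,0,0,0],[0,0,0,0,0],[0,0,0,0,0]]]'; python3 -m creep '[[[0,0,-0.05,0,0],[0,0,-0.12,0,0],[0,0,-0.15,0,0],[0,0,-0.15,0,0],[0,0,-0.15,0,0],[0,0,-0.13,0,0],[0,0,-0.05,0,0],[0,0,0,0,0]]]'; python3 -c "
from h import *
to(.451,.265,.345)"
```

```text
clock: 33.9
tool_pos: [0.6211, 0.0036, 0.1883]
orientation: [-179.9, -0.1, -18.0]
force: [-0.9, 1.3, 6.8]
opening: 0.046
gripper_force: 30.0
clock: 34.57
tool_pos: [0.6212, 0.0035, 0.3508]
orientation: [-179.8, -0.3, -18.0]
force: [1.7, 0.5, -0.4]
opening: 0.0461
gripper_force: 30.0
spin -0.0 (rows>=0.0) units xyz [-1.213 -0.981  0.029] rows>=7.5 q6 54.0
```

```bash
python3 -m creep '[[[-0.06,-0.049,0,0,0],[-0.13,-0.105,0,0,0],[-0.13,-0.105,0,0,0],[-0.13,-0.105,0,0,0],[-0.13,-0.105,0,0,0],[-0.13,-0.105,0,0,0],[-0.13,-0.105,0,0,0],[-0.13,-0.105,0,0,0]]]'>/dev/null; python3 -m creep '[[[-0.13,-0.105,0,0,0],[-0.073,-0.062,0,0,0],[-0.04,-0.03,0,0,0],[0,0,0,0,0],[0,0,0,0,0]]]'; python3 -c "
from h import *
to(.451,.265,.21)"
```

```text
clock: 35.65
tool_pos: [0.4503, 0.2649, 0.3461]
orientation: [179.9, 0.0, -17.9]
force: [-0.1, -0.5, -0.6]
opening: 0.0459
gripper_force: 30.0
spin -0.0 (rows>=0.0) units xyz [ 0.003 -0.002  0.68 ] rows>=3.3 q6 20.0
```

```bash
python3 -m creep '[[[0,0,0.12,0,0],[0,0,0.15,0,0],[0,0,0.15,0,0],[0,0,0.12,0,0],[0,0,0.09,0,0],[0,0,0,0,0],[0,0,0,0,0]]]'; python3 -m creep '[[[0,0,0.025,0,0],[0,0,0,0,0],[0,0,0.025,0,0],[0,0,0,0,0],[0,0,0,0,0]]]'; python3 -m creep '[[[0,0,0,0,0.56],[0,0,0,0,0.6],[0,0,0,0,0.63],[0,0,0,0,0.63],[0,0,-0.1,0,0.63],[0,0,-0.2,0,0.63],[0,0,-0.2,0,0.63],[0,0,-0.2,0,0.63]]]'
python3 - <<'E'
from h import *
np.set_printoptions(precision=3,suppress=True)
for n in('scene','side'):
    s=cam(n)
    for a in orbs(s): print(n,a[0],a[1].__round__(2),'z.03',atz(s,a[3],.03)[:2])
to(.583,-.111,.365)
E
```

```text
clock: 36.23
tool_pos: [0.451, 0.2638, 0.22]
orientation: [179.8, 0.1, -18.1]
force: [-1.0, -0.2, -0.7]
opening: 0.0464
gripper_force: 30.0
clock: 36.65
tool_pos: [0.4506, 0.265, 0.2112]
orientation: [-180.0, -0.0, -18.0]
force: [-0.9, -1.0, -1.0]
opening: 0.0461
gripper_force: 30.0
clock: 37.32
tool_pos: [0.4503, 0.2647, 0.3525]
orientation: [179.9, 0.0, -18.0]
force: [1.1, 1.0, 0.1]
opening: 0.055
gripper_force: 0.0
scene [ 0.683 -0.134] 0.81 z.03 [ 0.692 -0.135]
scene [0.521 0.208] 0.61 z.03 [0.531 0.204]
scene [0.463 0.199] 0.5 z.03 [0.474 0.195]
scene [0.439 0.27 ] 0.49 z.03 [0.449 0.265]
scene [ 0.58  -0.112] 0.49 z.03 [ 0.59  -0.113]
scene [0.48  0.293] 0.48 z.03 [0.491 0.289]
side [ 0.584 -0.111] 0.71 z.03 [ 0.58 -0.12]
side [ 0.685 -0.135] 0.7 z.03 [ 0.681 -0.144]
side [0.552 0.235] 0.66 z.03 [0.549 0.221]
side [0.457 0.285] 0.49 z.03 [0.455 0.271]
side [ 0.804 -0.038] 0.32 z.03 [ 0.798 -0.048]
spin -0.0 (rows>=0.0) units xyz [ 1.211  1.584 -0.063] rows>=9.6 q6 20.0
```

```bash
python3 -m creep '[[[0,0,-0.05,-0.067,0.63],[0,0,0,-0.067,0.63],[0,0,0,-0.067,0.63],[0,0,0,-0.067,0.63],[0,0,0,-0.067,0.63],[0,0,0,-0.065,0.63],[0,0,0,0,0.75],[0,0,0,0,0.75]]]'; python3 -c "
from h import *
to(.583,-.111,.365)"
```

```text
clock: 38.18
tool_pos: [0.4504, 0.2648, 0.3596]
orientation: [179.9, 0.1, 17.8]
force: [0.2, 0.7, 0.2]
opening: 0.0629
gripper_force: 0.0
spin -0.0 (rows>=0.0) units xyz [ 0.057  1.992 -0.027] rows>=9.6 q6 56.0
```

```bash
python3 -m creep '[[[0.005,0.18,0,0,0.75],[0.005,0.18,0,0,0.75],[0.005,0.18,0,0,0.75],[0.005,0.18,0,0,0.75],[0.005,0.18,0,0,0.75],[0.005,0.18,0,0,0.75],[0.005,0.18,0,0,0.75],[0.005,0.18,0,0,0.75]]]'>/dev/null; python3 -m creep '[[[0.005,0.18,0,0,0.75],[0.005,0.18,0,0,0.75],[0.005,0.18,0,0,0.75],[0,0.01,-0.02,0,0.75],[0,0,0,0,0.75],[0,0,0,0,0.75]]]'; python3 orb.py
```

```text
clock: 39.35
tool_pos: [0.5839, -0.1104, 0.3641]
orientation: [-180.0, 0.1, 17.8]
force: [-0.6, 0.2, 0.2]
opening: 0.0655
gripper_force: 0.0
[ 0.584 -0.11   0.364] 17.894606300012867 0.06560518380150704
[ 0.685 -0.133] 0.88 0.93 [379. 107.]
[ 0.583 -0.11 ] 0.87 0.97 [314. 216.]
target [ 0.583 -0.11 ]
spin -0.0 (rows>=0.0) units xyz [-0.005  0.002  0.877] rows>=4.2 q6 100.0
```

```bash
python3 -m creep '[[[0,0,0.17,0,0.75],[0,0,0.17,0,0.75],[0,0,0.17,0,0.75],[0,0,0.17,0,0.75],[0,0,0.13,0,0.75],[0,0,0.08,0,0.75],[0,0,0,0,0.75],[0,0,0,0,0.75]]]' >/dev/null; python3 -m creep '[[[0,0,0,0,0],[0,0,0,0,0],[0,0,0,0,0],[0,0,0,0,0],[0,0,0,0,0]]]'; python3 -m creep '[[[0,0,-0.05,0,0],[0,0,-0.12,0,0],[0,0,-0.15,0,0],[0,0,-0.15,0,0],[0,0,-0.15,0,0],[0,0,-0.13,0,0],[0,0,-0.05,0,0],[0,0,0,0,0]]]'; python3 -c "
from h import *
to(.569,.265,.345)"
```

```text
clock: 40.53
tool_pos: [0.5846, -0.1099, 0.1883]
orientation: [180.0, -0.1, 18.0]
force: [-2.1, 1.6, 7.1]
opening: 0.0462
gripper_force: 30.0
clock: 41.2
tool_pos: [0.5845, -0.1103, 0.3508]
orientation: [179.9, -0.3, 18.0]
force: [0.5, -1.2, -1.5]
opening: 0.0465
gripper_force: 30.0
spin -0.0 (rows>=0.0) units xyz [ 0.506 -1.809  0.029] rows>=9.0 q6 100.0
```

```bash
python3 -m creep '[[[0.02,-0.07,0,0,0],[0.042,-0.15,0,0,0],[0.042,-0.15,0,0,0],[0.042,-0.15,0,0,0],[0.042,-0.15,0,0,0],[0.042,-0.15,0,0,0],[0.042,-0.15,0,0,0],[0.042,-0.15,0,0,0]]]'>/dev/null; python3 -m creep '[[[0.042,-0.15,0,0,0],[0.042,-0.15,0,0,0],[0.042,-0.15,0,0,0],[0.042,-0.15,0,0,0],[0.024,-0.089,0,0,0],[0,0,0,0,0],[0,0,0,0,0],[0,0,0,0,0]]]'; python3 -c "
from h import *
to(.569,.265,.21)"
```

```text
clock: 42.53
tool_pos: [0.5682, 0.2647, 0.3459]
orientation: [180.0, 0.1, 18.0]
force: [-0.1, -0.3, -1.2]
opening: 0.0466
gripper_force: 30.0
spin -0.0 (rows>=0.0) units xyz [ 0.004 -0.     0.68 ] rows>=3.3 q6 65.0
```

```bash
python3 -m creep '[[[0,0,0.12,0,0],[0,0,0.15,0,0],[0,0,0.15,0,0],[0,0,0.12,0,0],[0,0,0.09,0,0],[0,0,0,0,0],[0,0,0,0,0]]]'; python3 -m creep '[[[0,0,0.025,0,0],[0,0,0,0,0],[0,0,0.025,0,0],[0,0,0,0,0],[0,0,0,0,0]]]'; python3 -m creep '[[[0,0,0,0,0.56],[0,0,0,0,0.6],[0,0,0,0,0.63],[0,0,0,0,0.63],[0,0,-0.1,0,0.63],[0,0,-0.2,0,0.63],[0,0,-0.2,0,0.63],[0,0,-0.2,0,0.63]]]'
python3 - <<'E'
from h import *
np.set_printoptions(precision=3,suppress=True)
for n in('scene','side'):
    s=cam(n)
    for a in orbs(s): print(n,a[0],a[1].__round__(2),'z.03',atz(s,a[3],.03)[:2])
to(.685,-.133,.365,-60)
to(.685,-.133,.365,30)
E
```

```text
clock: 43.12
tool_pos: [0.5686, 0.264, 0.2203]
orientation: [179.9, 0.1, 17.9]
force: [-0.1, -0.4, -0.4]
opening: 0.0461
gripper_force: 30.0
clock: 43.53
tool_pos: [0.5685, 0.2653, 0.2112]
orientation: [-180.0, -0.0, 18.0]
force: [-1.2, 0.6, -1.1]
opening: 0.0462
gripper_force: 30.0
clock: 44.2
tool_pos: [0.5683, 0.2651, 0.3524]
orientation: [180.0, 0.1, 18.0]
force: [1.2, 1.1, -0.8]
opening: 0.0553
gripper_force: 0.0
scene [ 0.682 -0.134] 0.76 z.03 [ 0.691 -0.135]
scene [0.46  0.199] 0.55 z.03 [0.471 0.196]
scene [0.437 0.269] 0.49 z.03 [0.448 0.264]
scene [0.52  0.204] 0.41 z.03 [0.53 0.2 ]
scene [0.764 0.109] 0.31 z.03 [0.772 0.106]
side [0.592 0.291] 0.84 z.03 [0.588 0.277]
side [ 0.686 -0.133] 0.63 z.03 [ 0.681 -0.142]
side [0.455 0.279] 0.52 z.03 [0.453 0.265]
side [0.551 0.233] 0.42 z.03 [0.549 0.219]
spin 0.867 (rows>=10.9) units xyz [ 2.016  0.492 -0.061] rows>=10.0 q6 65.0
spin -0.133 (rows>=1.7) units xyz [-0.492  2.016 -0.061] rows>=10.0 q6 65.0
```

```bash
python3 -m creep '[[[0,0,-0.05,0.073,0.63],[0,0,0,0.073,0.63],[0,0,0,0.073,0.63],[0,0,0,0.073,0.63],[0,0,0,0.073,0.63],[0,0,0,0.073,0.63],[0,0,0,0.073,0.75],[0,0,0,0.073,0.75]]]'>/dev/null; python3 -m creep '[[[0,0,0,0.073,0.75],[0,0,0,0.073,0.75],[0,0,0,0.073,0.75],[0,0,0,0.064,0.75],[0.09,0.022,0,0,0.75],[0.18,0.044,0,0,0.75],[0.18,0.044,0,0,0.75],[0.18,0.044,0,0,0.75]]]'>/dev/null;python3 -m creep '[[[0.18,0.044,0,0,0.75],[0.18,0.044,0,0,0.75],[0.18,0.044,0,0,0.75],[0.18,0.044,0,0,0.75],[0.18,0.044,0,0,0.75],[0.18,0.044,0,0,0.75],[0.18,0.044,0,0,0.75],[0.126,0.03,0,0,0.75]]]'; python3 -m creep '[[[0,0,0,0,0.75],[0,0,0,0,0.75]]]'; python3 orb.py
```

```text
clock: 46.4
tool_pos: [0.6847, -0.1362, 0.3589]
orientation: [179.8, 0.1, -60.1]
force: [-0.2, 0.4, -0.0]
opening: 0.0658
gripper_force: 0.0
clock: 46.57
tool_pos: [0.6845, -0.1349, 0.3585]
orientation: [179.8, 0.1, -60.2]
force: [-0.5, 0.9, 0.1]
opening: 0.0658
gripper_force: 0.0
[ 0.684 -0.134  0.359] -60.11915419686882 0.06544438745550138
[ 0.685 -0.133] 0.63 0.95 [311. 218.]
target [ 0.685 -0.133]
spin -0.0 (rows>=0.0) units xyz [ 0.001 -0.004  0.852] rows>=4.1 q6 25.0
```

```bash
python3 -m creep '[[[0,0,0.17,0,0.75],[0,0,0.17,0,0.75],[0,0,0.17,0,0.75],[0,0,0.15,0,0.75],[0,0,0.12,0,0.75],[0,0,0.08,0,0.75],[0,0,0,0,0.75],[0,0,0,0,0.75]]]' >/dev/null; python3 -m creep '[[[0,0,0,0,0],[0,0,0,0,0],[0,0,0,0,0],[0,0,0,0,0],[0,0,0,0,0]]]'; python3 -m creep '[[[0,0,-0.05,0,0],[0,0,-0.12,0,0],[0,0,-0.15,0,0],[0,0,-0.15,0,0],[0,0,-0.15,0,0],[0,0,-0.13,0,0],[0,0,-0.05,0,0],[0,0,0,0,0]]]'; python3 -m creep '[[[0,0,0,0.067,0],[0,0,0,0.067,0],[0,0,0,0.067,0],[0,0,0,0.067,0],[0,0,0,0.065,0],[0,0,0,0,0],[0,0,0,0,0]]]'; python3 -c "
from h import *
to(.51,.307,.345)"
```

```text
clock: 47.75
tool_pos: [0.6851, -0.1331, 0.1904]
orientation: [-179.9, -0.1, -60.0]
force: [-1.4, 2.1, 5.6]
opening: 0.046
gripper_force: 30.0
clock: 48.42
tool_pos: [0.6852, -0.1334, 0.3532]
orientation: [-179.7, -0.2, -60.0]
force: [-0.1, -0.6, -0.3]
opening: 0.0463
gripper_force: 30.0
clock: 49.0
tool_pos: [0.6844, -0.1332, 0.3476]
orientation: [179.9, 0.0, -89.8]
force: [0.1, 0.4, -1.0]
opening: 0.0462
gripper_force: 30.0
spin -0.0 (rows>=0.0) units xyz [-2.204  0.865  0.013] rows>=11.4 q6 -5.0
```

```bash
python3 -m creep '[[[-0.07,0.028,0,0,0],[-0.14,0.055,0,0,0],[-0.14,0.055,0,0,0],[-0.14,0.055,0,0,0],[-0.14,0.055,0,0,0],[-0.14,0.055,0,0,0],[-0.14,0.055,0,0,0],[-0.14,0.055,0,0,0]]]'>/dev/null; python3 -m creep '[[[-0.14,0.055,0,0,0],[-0.14,0.055,0,0,0],[-0.14,0.055,0,0,0],[-0.14,0.055,0,0,0],[-0.14,0.055,0,0,0],[-0.14,0.055,0,0,0],[-0.14,0.055,0,0,0],[-0.14,0.055,0,0,0]]]'>/dev/null; python3 -m creep '[[[-0.034,0.012,0,0,0],[0,0,0,0,0],[0,0,0,0,0]]]'
python3 - <<'E'
from h import *
np.set_printoptions(precision=3,suppress=True)
to(.51,.307,.21)
s=cam('wrist')
for a in orbs(s,.03): print(a)
for r in nets.landmark_of(s,'cone0'): print(r['confidence'],atz(s,r['uv'],.015))
s=cam('scene')
for a in orbs(s,.03): print(a)
for r in nets.landmark_of(s,'switch_tip'): print(r['confidence'],atz(s,r['uv'],.09))
E
```

```text
clock: 50.58
tool_pos: [0.5112, 0.3079, 0.3485]
orientation: [180.0, -0.0, -89.8]
force: [-0.1, -1.2, -0.7]
opening: 0.046
gripper_force: 30.0
spin -0.0 (rows>=0.0) units xyz [0.004 0.006 0.693] rows>=3.3 q6 -50.0
(array([0.473, 0.195]), 0.91, np.float64(0.9024979458538477), (367.9463195800781, 72.3518295288086))
(array([0.45 , 0.265]), 0.75, np.float64(0.9461425662932467), (392.8558654785156, 169.4553680419922))
(array([0.586, 0.272]), 0.71, np.float64(0.9470448235797394), (219.0, 178.0))
(array([0.513, 0.278]), 0.61, np.float64(0.7145968833504169), (312.8565673828125, 185.60040283203125))
(array([0.511, 0.389]), 0.6, np.float64(0.6869550391315524), (314.24822998046875, 312.7007141113281))
(array([0.546, 0.196]), 0.56, np.float64(0.9251357360013035), (267.7463684082031, 73.9637680053711))
0.81 [0.508 0.277 0.015]
0.81 [0.537 0.269 0.015]
0.75 [0.538 0.296 0.015]
0.71 [0.527 0.261 0.015]
0.7 [0.502 0.262 0.015]
0.57 [0.465 0.285 0.015]
(array([0.472, 0.196]), 0.65, np.float64(1.0084811852626352), (366.25, 198.75))
(array([0.531, 0.203]), 0.62, np.float64(0.5122936182066894), (374.0, 211.5))
(array([0.341, 0.369]), 0.57, np.float64(0.6037797552698433), (407.0, 164.5))
(array([0.557, 0.277]), 0.55, np.float64(0.5707413434696805), (401.0, 214.0))
(array([0.448, 0.265]), 0.49, np.float64(0.9785337763236044), (386.0, 190.5))
(array([0.488, 0.289]), 0.35, np.float64(0.5630687794406296), (397.5, 198.0))
0.65 [0.45  0.401 0.09 ]
```

```bash
python3 -m creep '[[[-0.01,0.005,0.12,0,0],[0,0,0.15,0,0],[0,0,0.15,0,0],[0,0,0.12,0,0],[0,0,0.08,0,0],[0,0,0,0,0],[0,0,0,0,0]]]'; python3 -m creep '[[[0,0,0.015,0,0],[0,0,0,0,0]]]'; python3 -m creep '[[[0,0,0.015,0,0],[0,0,0,0,0]]]';python3 -m creep '[[[0,0,0.015,0,0],[0,0,0,0,0]]]'
```

```text
clock: 51.47
tool_pos: [0.5109, 0.3091, 0.2244]
orientation: [179.9, -0.1, -90.0]
force: [0.9, 0.8, 0.8]
opening: 0.0462
gripper_force: 30.0
clock: 51.63
tool_pos: [0.5111, 0.3098, 0.223]
orientation: [-179.9, 0.1, -90.0]
force: [-0.2, -0.4, -0.4]
opening: 0.0458
gripper_force: 30.0
clock: 51.8
tool_pos: [0.5107, 0.3096, 0.2194]
orientation: [-180.0, 0.1, -90.0]
force: [0.6, 0.3, -1.0]
opening: 0.0462
gripper_force: 30.0
clock: 51.97
tool_pos: [0.5106, 0.3095, 0.2157]
orientation: [180.0, 0.0, -90.0]
force: [0.8, 0.8, -0.6]
opening: 0.0458
gripper_force: 30.0
```

```bash
python3 -m creep '[[[0,0,0.015,0,0],[0,0,0,0,0]]]'; python3 -m creep '[[[0,0,0.015,0,0],[0,0,0,0,0],[0,0,0,0,0]]]'; python3 -m creep '[[[0,0,0,0,0.56],[0,0,0,0,0.6],[0,0,0,0,0.63],[0,0,0,0,0.63],[0,0,-0.1,0,0.63],[0,0,-0.2,0,0.63],[0,0,-0.2,0,0.63],[0,0,-0.2,0,0.63]]]';python3 -m creep '[[[0.1,0,-0.2,0,0.1],[0,0,0,0,0],[0,0,0,0,0],[0,0,0,0,0]]]'
python3 - <<'E'
from h import *
np.set_printoptions(precision=3,suppress=True)
s=cam('wrist');save(s,'w12')
for a in orbs(s,.03): print(a[0],a[1])
for r in nets.landmark_of(s,'switch_tip'): print('tip',r['uv'],r['confidence'],atz(s,r['uv'],.09))
S=cam('scene');D=cam('side')
a=nets.landmark_of(S,'switch_tip');b=nets.landmark_of(D,'switch_tip')
for x in a[:3]:
  for y in b[:3]: print(x['confidence'],y['confidence'],np.round(x['uv']),np.round(y['uv']),tri(S,x['uv'],D,y['uv']))
a=S['frame'][125:245,330:490,::-1]; b=D['frame'][120:255,160:340,::-1]
cv2.imwrite('pics/m13.png',np.hstack([cv2.resize(a,(400,300)),cv2.resize(b,(400,300))]))
E
```

```text
clock: 52.13
tool_pos: [0.5105, 0.3095, 0.2124]
orientation: [180.0, -0.0, -90.0]
force: [-0.3, -0.0, -0.5]
opening: 0.0462
gripper_force: 30.0
clock: 52.38
tool_pos: [0.5107, 0.31, 0.2101]
orientation: [-180.0, 0.0, -90.0]
force: [-1.1, 1.1, 3.2]
opening: 0.0459
gripper_force: 30.0
clock: 53.05
tool_pos: [0.5105, 0.3092, 0.3511]
orientation: [179.9, -0.1, -90.0]
force: [0.4, 1.1, -0.1]
opening: 0.0553
gripper_force: 0.0
clock: 53.38
tool_pos: [0.5104, 0.2905, 0.3871]
orientation: [180.0, 0.0, -90.0]
force: [-0.5, -0.8, -0.8]
opening: 0.034
gripper_force: 0.0
[0.474 0.195] 0.97
[0.545 0.196] 0.96
[0.512 0.318] 0.93
[0.586 0.272] 0.86
[0.45  0.265] 0.72
tip [348.7, 368.7] 0.63 [0.481 0.414 0.09 ]
0.51 0.64 [388. 201.] [215. 151.] [0.504 0.27  0.119]
0.51 0.23 [388. 201.] [253. 212.] [0.524 0.238 0.043]
0.46 0.64 [432. 171.] [215. 151.] [0.482 0.388 0.116]
0.46 0.23 [432. 171.] [253. 212.] [0.513 0.337 0.054]
```

View pics/m13.png

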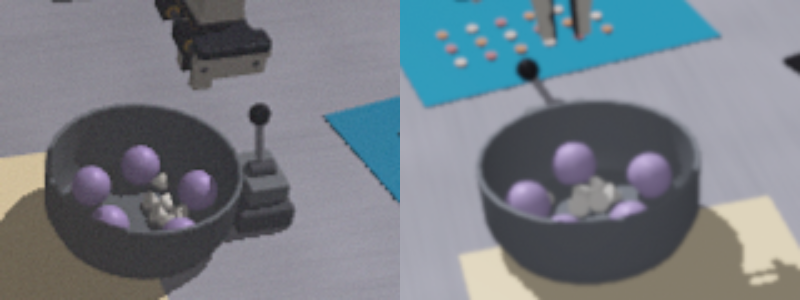

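```bash
python3 -m creep '[[[-0.123,0.113,0,0,0],[-0.123,0.113,0,0,0],[-0.123,0.113,0,0,0],[-0.123,0.113,0,0,0],[0,0,0,0,0],[0,0,0,0,0]]]'
python3 - <<'E'
from h import *
np.set_printoptions(precision=3,suppress=True)
S=cam('scene');D=cam('side');W=cam('wrist')
for n,s in(('S',S),('D',D),('W',W)):
    for r in nets.landmark_of(s,'switch_tip')[:2]: print(n,np.round(r['uv']),round(r['confidence'],2),atz(s,r['uv'],.116))
    print(n,'pred',proj(s,np.array([.482,.389,.116])))
print(tri(S,(434,171),D,(217.6,151.5)))
to(.42,.389,.273)
E
```

```text
clock: 54.23
tool_pos: [0.4192, 0.3907, 0.3868]
orientation: [180.0, -0.0, -89.8]
force: [0.4, 0.3, 0.0]
opening: 0.0002
gripper_force: 0.0
S [430. 171.] 0.64 [0.486 0.381 0.116]
S [390. 207.] 0.27 [0.611 0.219 0.116]
S pred [432.277 170.149]
D [217. 151.] 0.48 [0.485 0.391 0.116]
D [245. 222.] 0.46 [0.486 0.092 0.116]
D pred [215.76  151.834]
W [221. 246.] 0.97 [0.486 0.393 0.116]
W pred [225.587 239.998]
[0.487 0.392 0.115]
spin -0.0 (rows>=0.0) units xyz [-0.002  0.005  0.57 ] rows>=2.7 q6 -62.0
```

```bash
python3 -m creep '[[[0,0,0.14,0,0],[0,0,0.14,0,0],[0,0,0.14,0,0],[0,0,0.14,0,0],[0,0,0,0,0],[0,0,0,0,0]]]'; python3 -m creep '[[[0,-0.05,0,0,0],[0,-0.05,0,0,0],[0,-0.05,0,0,0],[0,-0.05,0,0,0],[0,0,0,0,0]]]'; python3 -m creep '[[[0,-0.05,0,0,0],[0,-0.05,0,0,0],[0,-0.05,0,0,0],[0,-0.05,0,0,0],[0,0,0,0,0]]]'; python3 -c "
from h import *
W=cam('wrist')
for s in (cam('scene'),cam('side'),W):
    for r in nets.landmark_of(s,'switch_tip')[:2]: print(r['confidence'],atz(s,r['uv'],.12))"
```

```text
clock: 55.03
tool_pos: [0.4207, 0.3887, 0.2744]
orientation: [179.9, -0.2, -90.0]
force: [0.5, 0.8, 1.1]
opening: 0.0002
gripper_force: 0.0
clock: 55.45
tool_pos: [0.4624, 0.3895, 0.276]
orientation: [-179.9, 0.1, -90.1]
force: [0.8, 0.4, -0.1]
opening: 0.0002
gripper_force: 0.0
clock: 55.87
tool_pos: [0.5022, 0.3894, 0.2748]
orientation: [-180.0, -0.0, -90.0]
force: [-0.0, -0.2, -0.1]
opening: 0.0005
gripper_force: 0.0
0.62 [ 0.67435613 -0.32263769  0.12      ]
0.57 [0.56967463 0.15582778 0.12      ]
0.47 [0.52973184 0.3998115  0.12      ]
```

```bash
python3 -m creep '[[[0,-0.05,0,0,0],[0,0,0,0,0]]]'; python3 -m creep '[[[0,-0.04,0,0,0],[0,0,0,0,0]]]'; python3 -m creep '[[[0,-0.02,0,0,0],[0,0,0,0,0]]]'
```

```text
clock: 56.33
tool_pos: [0.5111, 0.3896, 0.2753]
orientation: [-180.0, 0.0, -90.0]
force: [0.3, -0.2, -0.1]
opening: 0.0005
gripper_force: 0.0
clock: 56.5
tool_pos: [0.5184, 0.3894, 0.275]
orientation: [179.9, -0.0, -90.0]
force: [-5.1, 0.8, 3.3]
opening: 0.0002
gripper_force: 2.4
clock: 56.67
tool_pos: [0.5198, 0.3894, 0.2749]
orientation: [179.6, -0.1, -90.0]
force: [-21.3, 2.6, 10.6]
opening: 0.0007
gripper_force: 10.9
```

```bash
python3 -m creep '[[[0,-0.02,0,0,0],[0,0,0,0,0]]]'; python3 -m creep '[[[0,-0.02,0,0,0],[0,0,0,0,0]]]'
```

```text
clock: 56.83
tool_pos: [0.5211, 0.3895, 0.2748]
orientation: [179.4, -0.1, -90.0]
force: [-37.0, 4.5, 20.5]
opening: 0.0004
gripper_force: 19.9
clock: 57.0
tool_pos: [0.5224, 0.3895, 0.2747]
orientation: [179.1, -0.2, -90.0]
force: [-54.6, 5.3, 28.8]
opening: 0.0005
gripper_force: 28.9
```

```bash
python3 -m creep '[[[0,0.1,0,0,0],[0,0.1,0,0,0],[0,0.1,-0.05,0,0],[0,0,-0.2,0,0],[0,0,-0.2,0,0],[0,0,-0.2,0,0],[0,0,0,0,0],[0,0,0,0,0]]]'
python3 - <<'E'
from h import *
np.set_printoptions(precision=3,suppress=True)
S=cam('scene');D=cam('side');W=cam('wrist')
for n,s in(('S',S),('D',D),('W',W)):
    for r in nets.landmark_of(s,'switch_tip')[:1]: print(n,round(r['confidence'],2),atz(s,r['uv'],.116))
    for q in('tray','mat'):
        for r in nets.landmark_of(s,q)[:1]: print(n,q,round(r['confidence'],2),atz(s,r['uv'],.004))
for r in nets.landmark_of(W,'cone0'): print('cone',round(r['confidence'],2),atz(W,r['uv'],.018))
for a in orbs(W,.03)+orbs(S,.03): print(a[0],a[1])
E
```

```text
clock: 57.67
tool_pos: [0.4709, 0.3898, 0.4087]
orientation: [-179.8, 0.3, -90.0]
force: [-0.5, 0.2, -1.0]
opening: 0.0003
gripper_force: 0.0
S 0.57 [0.558 0.386 0.116]
S tray 0.6 [ 0.556 -0.332  0.004]
S mat 0.9 [ 0.562 -0.328  0.004]
D 0.57 [0.544 0.385 0.116]
D tray 0.96 [ 0.554 -0.334  0.004]
W 0.89 [0.549 0.394 0.116]
cone 0.93 [0.505 0.257 0.018]
cone 0.92 [0.526 0.261 0.018]
cone 0.92 [0.537 0.269 0.018]
cone 0.85 [0.508 0.275 0.018]
cone 0.61 [0.535 0.295 0.018]
cone 0.6 [0.469 0.283 0.018]
cone 0.38 [0.575 0.422 0.018]
[0.588 0.27 ] 0.79
[0.513 0.316] 0.67
[0.451 0.264] 0.57
[0.544 0.216] 0.5
[0.475 0.216] 0.46
[0.506 0.319] 0.72
[0.471 0.197] 0.69
[0.45  0.265] 0.53
[ 0.727 -0.254] 0.49
```

The lever tip has moved from x = 0.486 m to about 0.549 m, its full throw. All six cones and five orbs are in the tub, and the tray is on the mat, so I'm handing in.

```bash
python3 -c "
from h import *
print(workorder.close_job())"
```

```text
the job is handed in; nothing more can be done
None
```

I handed the job in at about 58 s on the robot's clock: all six cones and five orbs are in the tub, the switch is pushed to its stop, the empty tray is back on its mat, and I never touched the bottle, jar or cup; the hand-in returned no verdict.

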